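# Rebuild the shaft stack of a tube rotator

### The arm

A 6-joint arm with a two-finger parallel gripper is mounted at the origin on the work surface. World frame = base frame: x ahead of the robot, y to its left, z up, the work surface at z = 0. Lengths are in m, angles in rad, forces in N, time in s.
With the tool pointing down it reaches from about 0.35 to 0.85 m from the base axis. Payload 8.1 kg.
Tool frame: the origin (TCP) lies at the very end of the fingers, on their centre line; the grasp point (between the pads) lies 19 mm behind it; z points along the fingers, y is the line along which they close (so a half turn about z gives the same grasp; the last joint's range is limited). The gripper opens to 93 mm and grips with 3 to 60 N. Pads are 15 mm wide; open, the fingers measure 128 mm over their backs; the gripper's body (75 mm by 188 mm) begins 65 mm behind the grasp point.
Start: joints at [-1.259, 0.13, 1.488, -0, 1.523, -0.085], TCP at [0.232, -0.553, 0.183] pointing down, gripper open.
Joint ranges: [-2.96, 2.96], [-0.89, 2.26], [0.02, 2.5], [-1.34, 4.48], [0, 2.73], [-2.66, 2.66]. Speed limits (rad/s): [2.39, 2.39, 2.79, 3.14, 3.14, 3.14].

### API

Orientations are given as a 3x3 rotation matrix whose columns are the frame's x, y, z axes.
In Python, from cell import observe, snapshot, ctrl, finder gives the robot as it stands.
- The arm moves only by the tool jog_arm, never from a script. Its argument "deltas" is a list that holds one entry, the list of rows, each a list of 5 numbers: the gripper command: -1 is fully open, 1 is shut, values between are in proportion, then the shift along the tool's x, y, z as a fraction of full scale, then the turn about the tool's z as a fraction of full scale. A call has 1 to 10 rows; each row shifts and turns the commanded pose from where the row before left it, along the tool's axes as they then stand; what a row does not reach is not made up. Full scale, the value 1, is 0.03 m for a shift and 4 degrees for a turn. A row lasts 1/10 s, in which the tool goes at most 50 mm and 8.59 degrees, less where a joint would pass 70% of its speed; a pose out of reach is approached as far as the arm can. A call with a number of a shift or a turn outside -1 to 1 is refused whole. A call with a gripper value outside its range is refused whole. The fingers move at their own pace and stop on an object; the grip force is fixed at half the most. Time passes only in rows, so rows that do not move let the fingers close. It gives the time, the measured TCP pose, the force, the opening and the grip force at its end, in the units of the state.
- observe(): the state, without advancing time (a new reading comes with each control period).
- snapshot(name): name is "scene" or "side" or "wrist"; returns a dict with "img" (400x640x3 uint8, red, green, blue), "depth" (400x640 float32, m along the optical axis (not along the pixel's ray), 0 where there is no reading), "mtx" (3x3 intrinsics, pixels), "R" (3x3) and "t" (3): a world point X has camera coordinates R X + t; the wrist camera has in their place "tool_from_camera" (4x4, takes a point from camera to tool coordinates, whose origin is the TCP and whose axes are the flange's). Camera axes: x right, y down, z forward; pixel columns grow to the right and rows downward; lengths in m; the calibration is good to about 2 mm. A picture is of the moment at which its call begins: read the wrist's pose just before it.
- ctrl.close_job(): hands the job in; it is judged then, once.
Trained networks look in a picture, given as the dict that the camera call returned (one of the last four; its "shot" number tells which), for a name from the list of things; names that differ only in an ending like _2 or _b are one class to them, and where a whole thing is asked for, a point or a joint stands for the part that bears it (a point fixed in the world has none). Each returns a list of dicts, best first, with "score" (0 to 1); they miss things now and then, are a little off and sometimes report something else, mostly with a low value. They report only what shows in the picture. A call takes as long as a camera call. They do not tell look-alikes from the thing itself.
- finder.boxes_of(label, picture): "uv" ([column, row] in pixels, amid what is visible of it).
The state is a dict: "t": time; "joints": joint angles; "qvel": joint speeds; "tau": joint torques, N m; "ee_pos": TCP position; "ee_rot": TCP orientation; "force": force on the tool from outside, world axes, zero at the start; "torque": the same for the moment, N m; "opening": opening from 0.0 (shut) to 1.0 (fully open); "finger_force": force on a finger pad.
Only numpy, scipy, OpenCV 4.12 (cv2) and the standard library are available. Lean on these libraries where they do the work, as an engineer would, in place of code of your own. Each camera call takes 0.05 s, during which the arm holds its last target. There are 200 camera calls.

### The job

The tube rotator's upright drive shaft was stripped for cleaning: build its stack up again one part at a time, the spacer sleeve down on the shaft's shoulder, then the flat washer on the spacer, then the square-bored bushing, flange down. Turn the bushing under light pressure on the shaft's square until you feel it drop, and bring it fully home, flat on the washer. Never press or knock the rotator hard, let go of everything at the end, and leave the tip box, the carrier disc and the slide tray where they are.

Things in the scene. Friction and masses are not known exactly. Their poses are not given: they have to be found in the camera images.
- rotator: fixed tube rotator: white base 190 x 170 mm, low control box in front, grey upright motor can, on it a 30 mm round nose whose top is the shaft's shoulder, 108 mm above the bench; all else is under 90 mm. Origin on the bench right under the shaft, z up. Over 50 N on it, shaft included, even for an instant, harms the gearbox and fails the job: 3 to 8 N is enough; come to each stop at 1 cm/s
- shaft_shoulder (a point): centre of the flat top of the nose, where the spacer must sit; z = shaft axis, up. From here the steel shaft is round, 20 mm thick, for 34 mm, then square, 14 mm across flats, for 18 mm, then an 13.4 mm round end stub, 13 mm long, coned at the top. It turns only stiffly (0.12 N m). The square stands at any angle (same every quarter turn), which no reading here tells: feel for it
- shaft_tip (a point): centre of the end stub's top face, the top of the shaft, 65 mm straight above the shoulder
- spacer_mid (a point): spacer sleeve: plain aluminium tube, 30 mm outside, 21.5 mm bore, 30 mm tall, 30 g, standing on the mat; the point is its centre, 15 mm above its lower face. Either end may go down
- washer_mid (a point): flat steel washer, 39 mm outside, 21.5 mm bore, 5 mm thick, 30 g, lying on the mat; the point is its centre, 2.5 mm above its lower face. Either face may go down
- bushing_mid (a point): steel bushing, flange down, 40 mm tall, 100 g: barrel 38 mm outside, foot flange 48 mm wide and 5 mm thick; square hole 15 mm wide in the lower 20 mm, round 24 mm counterbore above. Point: its centre, 20 mm up; x, y along the hole's sides. It drops only with the squares within 5 degrees; till then it stands on the top of the square, 17 mm above home. Home: lower face 35 mm above the shoulder
- mat: grey service mat, fixed, 270 x 270 mm and 3 mm thick, on which the three parts stand, centres at least 95 mm apart; origin at the centre of its underside
- tip_box: closed box of pipette tips, 85 x 120 x 62 mm, loose, to be left alone (not shifted by more than 2 cm); origin at the centre of its underside
- carrier_disc: white carrier disc of the rotator, 150 mm across, 13 mm tall, lying loose, to be left alone (not shifted by more than 2 cm); origin at the centre of its underside
- slide_tray: black tray with four glass slides, 100 x 160 x 18 mm, loose, to be left alone (not shifted by more than 2 cm); origin at the centre of its underside
There are look-alikes about, which are no part of the job. Of the things like the part that bears bushing_mid, leave any that is red or yellow; of the rest the larger one is meant.

How it is judged:
On the way, in this order (a step that is already met when the one before it is completed fails the run):
1. the spacer is threaded on and sits on the shoulder (horizontal distance between spacer_mid and shaft_shoulder below 0.004 m and z of spacer_mid in the frame of shaft_shoulder between 0.0125 and 0.0175 m and angle between the z axis of spacer_mid and the z axis of shaft_shoulder, either way round below 0.1 rad), for 0.2 s.
2. the washer is threaded on and lies on the spacer (all of step 1 and horizontal distance between washer_mid and shaft_shoulder below 0.004 m and z of washer_mid in the frame of shaft_shoulder between 0.03 and 0.035 m and angle between the z axis of washer_mid and the z axis of shaft_shoulder, either way round below 0.1 rad), for 0.2 s.
3. the bushing has dropped over the square and sits on the washer (all of step 2 and horizontal distance between bushing_mid and shaft_shoulder below 0.004 m and z of bushing_mid in the frame of shaft_shoulder between 0.0525 and 0.0575 m and angle between the z axis of bushing_mid and the z axis of shaft_shoulder, either way round below 0.1 rad and angle between bushing_mid's own z axis and vertical below 0.1 rad), for 0.2 s.
At the end, for the whole second after the job is handed in: On the shaft from below: spacer on the shoulder, washer on the spacer, bushing (flange down, over the square) on the washer; each within 2.5 mm of its height, centred within 4 mm, level within 0.1 rad, released and at rest (all of step 3 and linear speed of each of spacer, washer, bushing below 0.02 m/s); the robot touches nothing.
It fails at once if the rotator or its shaft is pressed or knocked with more than 50 N (contact force between rotator and anything else above 50 N).
It fails at once if the box of pipette tips is shifted by more than 2 cm (distance of tip_box from where it was at the start of the episode above 0.02 m).
It fails at once if the carrier disc is shifted by more than 2 cm (distance of carrier_disc from where it was at the start of the episode above 0.02 m).
It fails at once if the slide tray is shifted by more than 2 cm (distance of slide_tray from where it was at the start of the episode above 0.02 m).
It also fails if it takes over 72 s, if anything falls off the work surface, if the arm or the gripper's body presses on something with over 40 N, if the wrist force passes 120 N, or if a joint passes its speed limit or range.

## Working session

There is one attempt and no reset: what is moved stays moved. The work goes in short steps, Python scripts to look and compute and a tool call to move; the robot and the scene stay as the last step left them, time stands still between calls to the robot, and variables do not carry over. Pictures are saved under pics/ and viewed, at most 10 in all, crops included, and the job is handed in when it is done.

Besides the shell and the picture viewer there is one more tool, called after "Emit:" as name(argument=value, ...) on one line, values as JSON. jog_arm: Moves the arm, as the interface text tells. Its arguments: {"type":"object","properties":{"deltas":{"type":"array","items":{"type":"array","items":{"type":"array","items":{"type":"number","minimum":-1,"maximum":1}}}}},"required":["deltas"]}

```bash
ls; mkdir -p pics
cat > h.py <<'E'
import numpy as np, cv2
from cell import observe, snapshot, ctrl, finder
def world(s, st=None):
    K=s["mtx"]; d=s["depth"]; v,u=np.mgrid[0:d.shape[0],0:d.shape[1]]
    P=np.stack([(u-K[0,2])*d/K[0,0],(v-K[1,2])*d/K[1,1],d],-1)
    if "R" in s: W=(P-np.array(s["t"]))@np.array(s["R"])
    else:
        T=np.array(s["tool_from_camera"]); W=P@T[:3,:3].T+T[:3,3]
        W=W@np.array(st["ee_rot"]).T+np.array(st["ee_pos"])
    W[d==0]=np.nan
    return W
def save(s,n): cv2.imwrite("pics/"+n+".png",s["img"][...,::-1])
E
python3 - <<'E'
from h import *
st=observe(); print(st)
for n in ["scene","side"]:
    s=snapshot(n); save(s,n+"0"); W=world(s)
    np.savez(n+"0.npz",W=W,img=s["img"])
    for l in ["rotator","spacer_mid","washer_mid","bushing_mid","mat","tip_box","carrier_disc","slide_tray","shaft_tip","shaft_shoulder"]:
        try:
            for b in finder.boxes_of(l,s)[:4]:
                u,v=np.round(b["uv"]).astype(int); print(n,l,round(b["score"],2),(u,v),np.round(W[v,u],3))
        except Exception as e: print(l,e)
E
```

```text
pics
{'t': 0.0, 'joints': array([-1.25938313e+00,  1.31171277e-01,  1.48924970e+00, -5.68287823e-06,
        1.52296858e+00, -8.53745065e-02]), 'qvel': array([-1.52273667e-03,  7.95923338e-04,  7.93896419e-05, -1.39630552e-04,
       -4.30810809e-04,  9.45931736e-04]), 'tau': array([-2.87553041e-03, -5.59850764e+01, -4.91752660e+01,  7.65892491e-02,
        3.55490029e-02, -1.11870747e-04]), 'ee_pos': array([ 0.23171915, -0.5527867 ,  0.18239769]), 'ee_rot': array([[ 9.22307101e-01,  3.86457374e-01, -5.55984079e-04],
       [ 3.86457746e-01, -9.22305530e-01,  1.70874213e-03],
       [ 1.47568804e-04, -1.79084935e-03, -9.99998386e-01]]), 'force': array([ 0.60108652, -1.14073449,  0.53866883]), 'torque': array([-0.00460891, -0.0297145 , -0.01124359]), 'finger_force': 0.0, 'opening': 1.0007790109270496}
scene spacer_mid 0.46 (np.int64(274), np.int64(202)) [ 0.535 -0.151  0.032]
scene washer_mid 0.43 (np.int64(242), np.int64(190)) [ 0.479 -0.283  0.003]
scene bushing_mid 0.81 (np.int64(242), np.int64(274)) [ 0.813 -0.151  0.036]
scene bushing_mid 0.8 (np.int64(239), np.int64(222)) [ 0.63
[... 1017 characters left out ...]
np.int64(279)) [ 0.616 -0.257  0.026]
side bushing_mid 0.59 (np.int64(400), np.int64(278)) [ 0.777 -0.261  0.022]
side bushing_mid 0.54 (np.int64(316), np.int64(194)) [0.587 0.153 0.056]
side mat 0.55 (np.int64(316), np.int64(290)) [ 0.556 -0.269  0.004]
side tip_box 0.93 (np.int64(381), np.int64(223)) [ 0.768 -0.06   0.065]
side carrier_disc 0.9 (np.int64(298), np.int64(171)) [0.533 0.442 0.013]
side slide_tray 0.86 (np.int64(300), np.int64(366)) [ 0.506 -0.496  0.011]
side shaft_tip 0.98 (np.int64(318), np.int64(196)) [0.594 0.157 0.046]
side shaft_shoulder 0.63 (np.int64(318), np.int64(196)) [0.594 0.157 0.046]
side shaft_shoulder 0.46 (np.int64(303), np.int64(364)) [ 0.513 -0.491  0.01 ]
```

Run:
```python
import cv2
a=cv2.imread("pics/scene0.png")[150:310,150:510];b=cv2.imread("pics/side0.png")[120:320,230:450]
cv2.imwrite("pics/a.png",cv2.resize(a,(800,356)));
cv2.imwrite("pics/b.png",cv2.resize(b,(660,600)))
```

```text
(no output)
```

View pics/a.png

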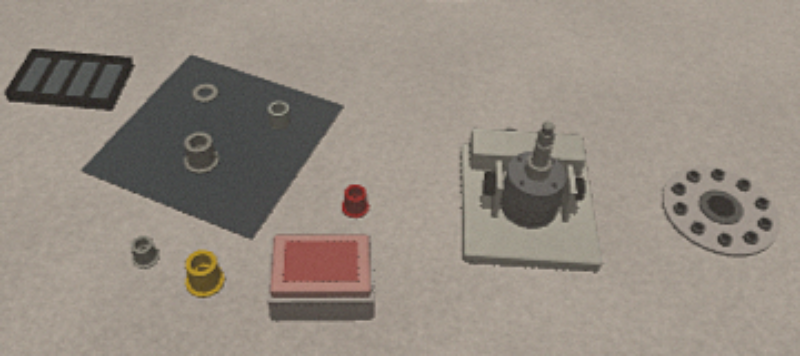

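View pics/b.png

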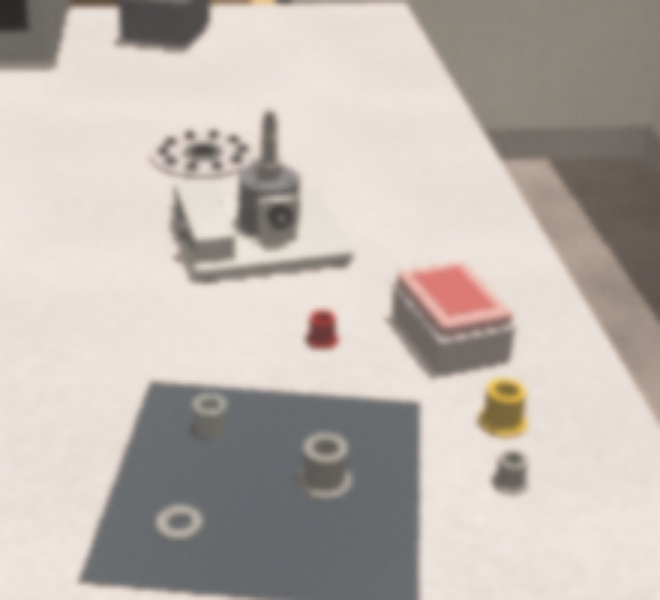

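Scene crop: spacer (278,112), washer (205,92). Bushing-like things (full scene pixels): large grey on the mat (239,222), small grey (215,264), yellow (242,274), red (312,238). The large grey one on the mat is the one meant: it is neither red nor yellow and is the larger of the greys. Both enlarged crops show this.

Run:
```python
from h import *
def circ(P):
    A=np.c_[2*P[:,:2],np.ones(len(P))]; x=np.linalg.lstsq(A,(P[:,:2]**2).sum(1),rcond=None)[0]
    return x[:2],np.sqrt(x[2]+x[:2]@x[:2])
for n in ["scene","side"]:
    W=np.load(n+"0.npz")["W"].reshape(-1,3); W=W[~np.isnan(W).any(1)]
    print(n)
    for l,c,zlo,zhi,r in [("spacer",(.53,-.155),.028,.04,.035),("washer",(.484,-.28),.0055,.015,.035),("bush",(.628,-.235),.036,.05,.04),("shaft",(.6,.17),.125,.2,.09),("nose",(.6,.17),.1,.112,.09),("small",(.785,-.245),.02,.06,.04)]:
        m=(np.hypot(*(W[:,:2]-c).T)<r)&(W[:,2]>zlo)&(W[:,2]<zhi); P=W[m]
        if len(P)>4: print(l,len(P),"mid",(P.max(0)+P.min(0))/2,"ext",np.ptp(P,0),P[:,2].max(),"fit",*circ(P))
```

```text
scene
spacer 35 mid [ 0.52110802 -0.15319827  0.03225739] ext [0.02806303 0.02711723 0.00777413] 0.036144451719585795 fit [ 0.52048011 -0.15290708] 0.012874704204627947
washer 60 mid [ 0.48176134 -0.28349463  0.00859985] ext [0.05709556 0.06212386 0.00617721] 0.011688458924825566 fit [ 0.48382019 -0.27957047] 0.018699394783069947
bush 81 mid [ 0.61692287 -0.23408061  0.04083021] ext [0.03860819 0.03767589 0.00816316] 0.044911783861750584 fit [ 0.61826203 -0.23394371] 0.015900599599273684
shaft 112 mid [0.60767591 0.21079171 0.1496419 ] ext [0.01382315 0.01924341 0.0491593 ] 0.174221549995494 fit [0.60621521 0.21077139] 0.0067433744485093285
nose 55 mid [0.60648538 0.21036768 0.10609321] ext [0.02859719 0.02757194 0.01147262] 0.11182951825813371 fit [0.60487254 0.2107377 ] 0.012193431183161695
small 63 mid [ 0.78384428 -0.24564099  0.0254219 ] ext [0.02437352 0.02681265 0.01051115] 0.03067747563138566 fit [ 0.78372594 -0.2450281 ] 0.011065814961027187
side
spacer 54 mid [ 0.51653178 -0.15677833  0.03233976] ext [0.02825078 0.03129754 0.00815865] 0.03641908177908532 fit [ 0.51622648 -0.15710286] 0.013250689307746344
washer 136 mid [ 0.4807513  -0.27896587  0.00849373] ext [0.05834062 0.06292131 0.00593655] 0.011462009244964919 fit [ 0.48291824 -0.2799477 ] 0.019091972456797286
bush 109 mid [ 0.61404139 -0.23950419  0.04143898] ext [0.03511168 0.03832777 0.00984039] 0.04635917180312213 fit [ 0.6144856  -0.23977296] 0.015747702685435423
shaft 63 mid [0.60074778 0.20341962 0.15049628] ext [0.0149687  0.01533335 0.04813104] 0.17456180080058695 fit [0.60094336 0.20416755] 0.0060562686513283785
nose 34 mid [0.60083494 0.20200766 0.10630934] ext [0.02888849 0.02705334 0.01134066] 0.11197967401733354 fit [0.6000946  0.20447187] 0.01215174433848546
small 78 mid [ 0.77955664 -0.25016528  0.02601799] ext [0.02748257 0.02533791 0.01199626] 0.03201612130569472 fit [ 0.77996716 -0.2499709 ] 0.01116582836934912
```

Emit:
jog_arm(deltas=[[[-1, 1, -1, -0.25, 0.95], [-1, 1, -1, -0.25, 0.95], [-1, 1, -1, -0.25, 0.95], [-1, 1, -1, -0.25, 0.95], [-1, 1, -1, -0.25, 0.95], [-1, 1, -1, -0.25, 0.95], [-1, 1, -0.8, -0.25, 0], [-1, 1, -0.8, -0.25, 0], [-1, 1, -0.8, -0.25, 0], [-1, 1, -0.8, -0.25, 0]]])

```text
t: 2.1
ee_pos: [0.4863, -0.2413, 0.259]
ee_rot: [[1.0, -0.001, 0.001], [-0.001, -1.0, -0.0], [0.001, 0.0, -1.0]]
force: [0.8, 0.2, -0.0]
opening: 0.997
finger_force: 0.0
```

Run:
```python
from h import *
st=observe(); s=snapshot("wrist"); save(s,"w0"); print(st["t"],st["ee_pos"],st["joints"],np.round(st["ee_rot"],4)); print(s["tool_from_camera"],s["mtx"])
W=world(s,st); print(np.round(W[::80,::128],3)); np.savez("w0.npz",W=W,img=s["img"])
```

```text
2.1 [ 0.48631773 -0.24126221  0.25899151] [-5.54946390e-01 -4.44760748e-02  1.53169408e+00 -3.88180018e-05
  1.65375454e+00  1.01692354e+00] [[ 1.0e+00 -1.1e-03  5.0e-04]
 [-1.1e-03 -1.0e+00 -4.0e-04]
 [ 5.0e-04  4.0e-04 -1.0e+00]]
[[-3.01191626e-04 -9.56193706e-01 -2.92734532e-01  8.13974996e-02]
 [ 9.99999616e-01 -5.28889709e-04  6.98685938e-04  9.67183486e-04]
 [-8.22903378e-04 -2.92734209e-01  9.56193498e-01 -2.00359780e-01]
 [ 0.00000000e+00  0.00000000e+00  0.00000000e+00  1.00000000e+00]] [[327.70713399   0.         322.42807499]
 [  0.         327.70713399 200.34859927]
 [  0.           0.           1.        ]]
[[[ 0.681  0.138  0.02 ]
  [ 0.686 -0.003 -0.001]
  [ 0.686 -0.161  0.001]
  [ 0.685 -0.319  0.003]
  [ 0.686 -0.477 -0.   ]]

 [[ 0.592  0.156  0.028]
  [ 0.594  0.014 -0.002]
  [ 0.593 -0.156  0.003]
  [ 0.593 -0.324  0.001]
  [ 0.593 -0.492  0.001]]

 [[ 0.496  0.165  0.048]
  [ 0.487  0.032 -0.   ]
  [ 0.487 -0.149  0.002]
  [ 0.487 -0.329  0.002]
  [ 0.488 -0.505  0.01 ]]

 [[ 0.365  0.249 -0.001]
  [ 0.363  0.055 -0.003]
  [ 0.364 -0.141 -0.   ]
  [ 0.364 -0.336 -0.001]
  [ 0.363 -0.532 -0.   ]]

 [[ 0.522 -0.172  0.399]
  [ 0.517 -0.195  0.392]
  [ 0.517 -0.226  0.392]
  [ 0.517 -0.257  0.392]
  [ 0.516 -0.288  0.392]]]
```

View pics/w0.png

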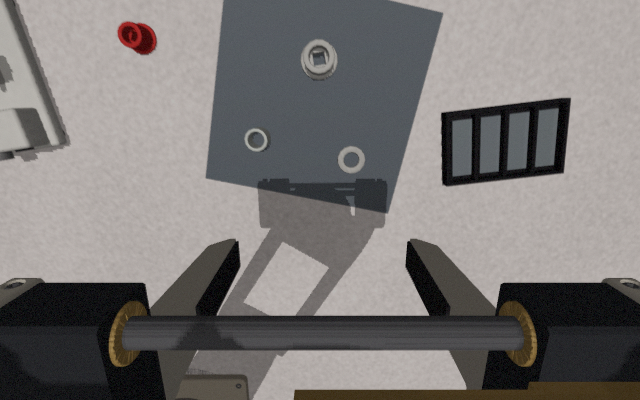

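Wrist view: washer (351,159), spacer (257,140), bushing with its square hole (319,60), red look-alike (135,37). I'll fit the bore rims in the top planes.

```bash
cat >> h.py <<'E'
def circ(P):
    A=np.c_[2*P[:,:2],np.ones(len(P))]; x=np.linalg.lstsq(A,(P[:,:2]**2).sum(1),rcond=None)[0]
    return x[:2],np.sqrt(x[2]+x[:2]@x[:2])
def cam(s,st):
    """camera centre and rotation (cam->world)"""
    if "R" in s: R=np.array(s["R"]).T; return -R@np.array(s["t"]),R
    T=np.array(s["tool_from_camera"]); E=np.array(st["ee_rot"])
    return E@T[:3,3]+np.array(st["ee_pos"]),E@T[:3,:3]
def onplane(s,st,uv,z):
    C,R=cam(s,st); K=s["mtx"]; uv=np.asarray(uv,float).reshape(-1,2)
    D=np.c_[(uv[:,0]-K[0,2])/K[0,0],(uv[:,1]-K[1,2])/K[1,1],np.ones(len(uv))]@R.T
    return C+D*((z-C[2])/D[:,2])[:,None]
def toimg(s,st,X):
    C,R=cam(s,st); c=(np.asarray(X)-C)@R; K=s["mtx"]; return c[:2]/c[2]*[K[0,0],K[1,1]]+K[:2,2]
def rings(s,st,X,z,hw=30,up=4):
    """circle fits of all contours of the bright ring near world X, on plane z"""
    u,v=np.round(toimg(s,st,[X[0],X[1],z])).astype(int)
    u0,v0=max(u-hw,0),max(v-hw,0)
    g=cv2.cvtColor(s["img"],cv2.COLOR_RGB2GRAY)[v0:v+hw,u0:u+hw]
    g=cv2.resize(g,None,fx=up,fy=up,interpolation=cv2.INTER_CUBIC)
    t,b=cv2.threshold(g,0,255,cv2.THRESH_OTSU)
    cs,_=cv2.findContours(b,cv2.RETR_CCOMP,cv2.CHAIN_APPROX_NONE)
    for c in cs:
        if len(c)<60: continue
        p=(c[:,0]+.5)/up-.5+[u0,v0]; P=onplane(s,st,p,z); ce,r=circ(P)
        res=np.std(np.hypot(*(P[:,:2]-ce).T))
        print(" c",np.round(ce,4),"r",round(r*1e3,2),"res",round(res*1e3,2),"n",len(c))
def tops(s,st,w=("spacer","washer","bush")):
    for l,X,z in [("spacer",(.517,-.155),.033),("washer",(.483,-.28),.008),("bush",(.615,-.237),.043)]:
        if l in w: print(l); rings(s,st,X,z)
E
python3 - <<'E'
from h import *
st=observe(); s=snapshot("wrist"); tops(s,st)
E
```

```text
spacer
 c [ 0.5185 -0.1571] r 14.33 res 0.16 n 254
 c [ 0.5185 -0.1571] r 10.87 res 0.15 n 192
washer
 c [ 0.4883 -0.2828] r 18.74 res 0.22 n 305
 c [ 0.4884 -0.2829] r 10.99 res 0.21 n 180
bush
 c [ 0.6217 -0.2367] r 2.92 res 1.22 n 67
 c [ 0.6152 -0.2386] r 19.72 res 1.81 n 523
 c [ 0.6176 -0.2385] r 10.91 res 1.65 n 364
```

Emit:
jog_arm(deltas=[[[-1, 0.153, -0.4, 0.9, 0], [-1, 0.153, -0.4, 0.9, 0], [-1, 0.153, -0.4, 0.9, 0], [-1, 0.153, -0.4, 0.9, 0], [-1, 0.153, -0.4, 0.9, 0], [-1, 0.153, -0.4, 0.9, 0], [-1, 0.153, -0.4, 0.9, 0], [-1, 0, 0, 0, 0]]])

```text
t: 3.0
ee_pos: [0.514, -0.1565, 0.065]
ee_rot: [[1.0, -0.0, -0.007], [-0.0, -1.0, 0.003], [-0.007, -0.003, -1.0]]
force: [-1.3, 0.4, -0.6]
opening: 1.0
finger_force: 0.0
```

Run:
```python
from h import *
st=observe(); s=snapshot("wrist"); print(st["ee_pos"]); tops(s,st,("spacer",)); save(s,"w1")
```

```text
[ 0.51401796 -0.15653145  0.06498984]
spacer
 c [ 0.5192 -0.1567] r 14.21 res 0.19 n 437
 c [ 0.5182 -0.1566] r 11.02 res 0.42 n 352
```

Emit:
jog_arm(deltas=[[[-1, 0, 0, 0, 0], [-1, 0.05, 0, 0.5, 0], [-1, 0.05, 0, 0.5, 0], [-1, 0.03, 0, 0.4, 0], [-1, 0, 0, 0.1, 0], [-1, 0, 0, 0, 0]]])

```text
t: 3.65
ee_pos: [0.5203, -0.1582, 0.0232]
ee_rot: [[1.0, -0.001, -0.002], [-0.001, -1.0, 0.001], [-0.002, -0.001, -1.0]]
force: [-0.4, -0.3, 0.2]
opening: 0.997
finger_force: 0.0
```

Emit:
jog_arm(deltas=[[[-1, 0, 0, 0, 0], [-1, 0, 0, 0, 0], [-1, 0, 0, 0, 0]]])

```text
t: 3.95
ee_pos: [0.5218, -0.1587, 0.0251]
ee_rot: [[1.0, -0.001, 0.001], [-0.001, -1.0, -0.0], [0.001, 0.0, -1.0]]
force: [0.4, -0.4, 0.2]
opening: 0.997
finger_force: 0.0
```

Emit:
jog_arm(deltas=[[[-1, -0.11, -0.06, 0.25, 0], [-1, 0, 0, 0.235, 0], [-1, 0, 0, 0, 0], [-1, 0, 0, 0, 0], [-1, 0, 0, 0, 0]]])

```text
t: 4.45
ee_pos: [0.5181, -0.1567, 0.0099]
ee_rot: [[1.0, -0.001, 0.0], [-0.001, -1.0, 0.0], [0.0, -0.0, -1.0]]
force: [-0.8, -0.2, -0.1]
opening: 1.002
finger_force: 0.0
```

Run:
```python
from h import *
st=observe(); s=snapshot("wrist"); print(st["ee_pos"]); tops(s,st,("spacer",)); save(s,"w2")
```

```text
[ 0.51805795 -0.1567387   0.00992339]
spacer
 c [ 0.521  -0.1566] r 15.8 res 1.11 n 635
 c [ 0.5251 -0.1567] r 5.91 res 1.14 n 237
```

Emit:
jog_arm(deltas=[[[1, 0, 0, 0, 0], [1, 0, 0, 0, 0], [1, 0, 0, 0, 0], [1, 0, 0, 0, 0], [1, 0, 0, 0, 0], [1, 0, 0, 0, 0]]])

```text
t: 5.1
ee_pos: [0.518, -0.1567, 0.0099]
ee_rot: [[1.0, -0.001, 0.0], [-0.001, -1.0, 0.0], [0.0, -0.0, -1.0]]
force: [0.5, 0.3, -0.5]
opening: 0.534
finger_force: 0.0
```

Emit:
jog_arm(deltas=[[[1, 0, 0, 0, 0], [1, 0, 0, 0, 0], [1, 0, 0, 0, 0]]])

```text
t: 5.4
ee_pos: [0.518, -0.1567, 0.0099]
ee_rot: [[1.0, -0.001, -0.0], [-0.001, -1.0, 0.0], [-0.0, -0.0, -1.0]]
force: [0.2, 0.1, -0.5]
opening: 0.274
finger_force: 0.0
```

Run:
```python
from h import *
st=observe(); s=snapshot("wrist"); print(st["ee_pos"],st["opening"],st["finger_force"]); save(s,"w3"); save(snapshot("side"),"s3")
a=cv2.imread("pics/w3.png")[100:400,160:480]; b=cv2.imread("pics/s3.png")[200:300,240:340]
cv2.imwrite("pics/c.png",np.hstack([cv2.resize(a,(400,400)),cv2.resize(b,(400,400))]))
```

```text
[ 0.51796635 -0.15672908  0.0098699 ] 0.2742712522440731 0.0
```

View pics/c.png

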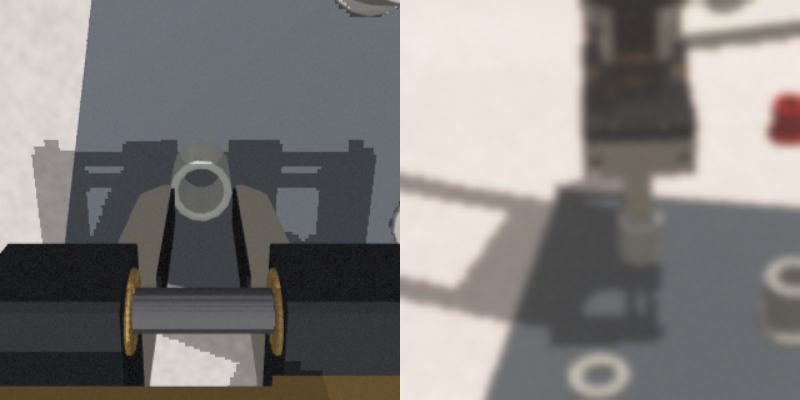

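The spacer stands between the fingers (ring at about (322,242)), with the pads about to touch it or already touching.

Emit:
jog_arm(deltas=[[[1, 0, 0, 0, 0], [1, 0, 0, 0, 0]]])

```text
t: 5.7
ee_pos: [0.518, -0.1567, 0.0098]
ee_rot: [[1.0, -0.001, -0.0], [-0.001, -1.0, 0.0], [-0.0, -0.0, -1.0]]
force: [0.7, -0.3, 0.5]
opening: 0.024
finger_force: 0.0
```

Run:
```python
from h import *
st=observe(); s=snapshot("wrist"); print(st["ee_pos"],st["opening"],st["finger_force"]); save(s,"w4"); save(snapshot("side"),"s4")
a=cv2.imread("pics/w4.png")[100:400,160:480]; b=cv2.imread("pics/s4.png")[200:300,240:340]
cv2.imwrite("pics/d.png",np.hstack([cv2.resize(a,(400,400)),cv2.resize(b,(400,400))]))
```

```text
[ 0.51796963 -0.15669545  0.00984715] 0.02414467677818709 0.0
```

View pics/d.png

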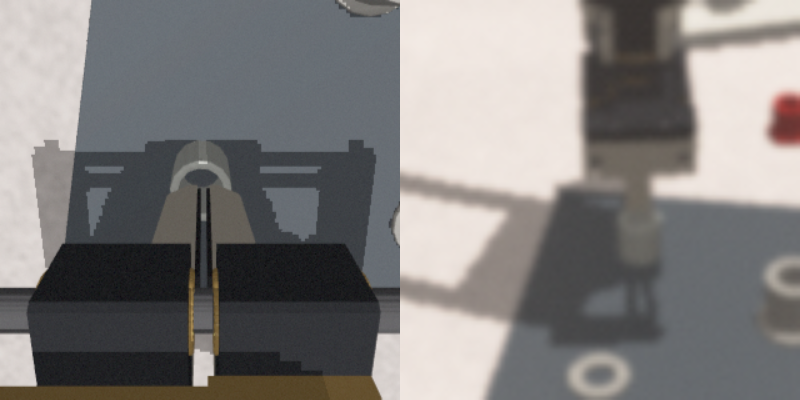

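Run:
```python
from h import *
st=observe()
for n in ["side","scene","wrist"]:
    s=snapshot(n); W=world(s,st)
    m=(abs(W[...,0]-.518)<.035)&(abs(W[...,1]+.157)<.05)&(W[...,2]>.006)&(W[...,2]<.13)
    P=W[m]; I=s["img"][m].mean(1)
    for lo in np.arange(0.005,.13,.01):
        k=(P[:,2]>=lo)&(P[:,2]<lo+.01)
        if k.sum()>3: print(n,round(lo,3),k.sum(),"x",np.round([P[k,0].min(),P[k,0].max()],3),"y",np.round([P[k,1].min(),P[k,1].max()],3),int(I[k].mean()))
```

```text
side 0.005 57 x [0.485 0.55 ] y [-0.207 -0.11 ] 91
side 0.015 42 x [0.502 0.53 ] y [-0.171 -0.142] 100
side 0.025 57 x [0.502 0.53 ] y [-0.172 -0.144] 102
side 0.035 8 x [0.505 0.53 ] y [-0.17  -0.155] 109
side 0.045 6 x [0.508 0.522] y [-0.166 -0.162] 101
side 0.055 20 x [0.508 0.525] y [-0.175 -0.17 ] 101
side 0.065 18 x [0.508 0.525] y [-0.174 -0.167] 110
side 0.075 11 x [0.509 0.525] y [-0.174 -0.169] 111
scene 0.005 23 x [0.508 0.536] y [-0.206 -0.134] 66
scene 0.015 34 x [0.508 0.535] y [-0.163 -0.139] 69
scene 0.025 39 x [0.506 0.535] y [-0.167 -0.138] 76
scene 0.045 15 x [0.524 0.528] y [-0.166 -0.143] 64
scene 0.055 21 x [0.515 0.529] y [-0.168 -0.139] 63
scene 0.065 27 x [0.517 0.529] y [-0.168 -0.138] 65
scene 0.075 26 x [0.519 0.528] y [-0.17  -0.137] 65
scene 0.085 30 x [0.515 0.53 ] y [-0.17  -0.138] 66
scene 0.095 29 x [0.518 0.53 ] y [-0.17  -0.136] 66
scene 0.105 10 x [0.524 0.529] y [-0.172 -0.138] 64
wrist 0.005 225 x [0.51  0.533] y [-0.17  -0.142] 94
wrist 0.015 243 x [0.513 0.533] y [-0.171 -0.142] 95
wrist 0.025 599 x [0.517 0.533] y [-0.171 -0.142] 119
wrist 0.035 16 x [0.525 0.527] y [-0.164 -0.153] 80
wrist 0.045 326 x [0.525 0.527] y [-0.172 -0.144] 84
wrist 0.055 529 x [0.525 0.527] y [-0.173 -0.143] 86
wrist 0.065 672 x [0.512 0.528] y [-0.174 -0.142] 84
wrist 0.075 789 x [0.51  0.527] y [-0.174 -0.142] 86
wrist 0.085 491 x [0.524 0.528] y [-0.174 -0.141] 78
wrist 0.095 154 x [0.521 0.527] y [-0.16  -0.156] 40
wrist 0.125 37 x [0.512 0.519] y [-0.159 -0.156] 95
```

Run:
```python
from h import *
d=np.load("w0.npz"); W=d["W"]; 
E=np.array([[1,-.0011,.0005],[-.0011,-1,-.0004],[.0005,.0004,-1]]); T=(W-[.48631773,-.24126221,.25899151])@E
m=(T[...,2]<.03)&(T[...,2]>-.12)&(abs(T[...,1])<.075)
P=T[m]; vv,uu=np.nonzero(m)
for lo in np.arange(-.1,.03,.008):
    k=(P[:,2]>=lo)&(P[:,2]<lo+.008)
    if k.sum(): print(round(lo,3),k.sum(),"x",np.round([P[k,0].min(),P[k,0].max()],3),"|y|",np.round([abs(P[k,1]).min(),abs(P[k,1]).max()],3),"v",vv[k].min(),vv[k].max())
st=observe(); s=snapshot("wrist"); T=(world(s,st)-st["ee_pos"])@st["ee_rot"]
print(np.round(T[235:330:8,322],3)); print(np.round(T[235:330:8,340],3)); print(np.round(T[262,260:390:8],3))
```

```text
-0.1 1347 x [-0.011  0.01 ] |y| [0.045 0.065] v 298 354
-0.092 1310 x [-0.004  0.01 ] |y| [0.045 0.065] v 287 315
-0.084 1224 x [-0.008  0.01 ] |y| [0.045 0.064] v 277 315
-0.076 1086 x [-0.008  0.01 ] |y| [0.045 0.063] v 268 310
-0.068 887 x [-0.009  0.009] |y| [0.045 0.063] v 260 301
-0.06 749 x [-0.009  0.009] |y| [0.045 0.062] v 252 290
-0.052 652 x [-0.008  0.009] |y| [0.045 0.062] v 246 282
-0.044 504 x [-0.008  0.009] |y| [0.045 0.061] v 239 274
-0.036 81 x [-0.009  0.009] |y| [0.045 0.054] v 239 267
[[-0.007  0.001  0.007]
 [ 0.007  0.001 -0.037]
 [ 0.008  0.001 -0.048]
 [ 0.007  0.001 -0.055]
 [ 0.006  0.001 -0.062]
 [ 0.003  0.001 -0.064]
 [-0.001  0.001 -0.064]
 [-0.005  0.001 -0.065]
 [-0.058  0.001  0.008]
 [-0.065  0.001  0.008]
 [-0.071  0.001  0.008]
 [ 0.03   0.001 -0.134]]
[[ 0.006  0.011 -0.022]
 [ 0.009  0.01  -0.041]
 [ 0.008  0.01  -0.049]
 [ 0.009  0.009 -0.059]
 [ 0.008  0.009 -0.065]
 [ 0.008  0.009 -0.073]
 [ 0.035  0.006 -0.123]
 [ 0.035  0.005 -0.127]
 [ 0.035  0.005 -0.131]
 [   nan    nan    nan]
 [ 0.034  0.005 -0.136]
 [ 0.035  0.005 -0.14 ]]
[[-0.028 -0.043  0.007]
 [-0.028 -0.037  0.008]
 [-0.028 -0.032  0.008]
 [-0.028 -0.026  0.008]
 [ 0.009 -0.013 -0.062]
 [ 0.009 -0.009 -0.062]
 [ 0.008 -0.006 -0.061]
 [ 0.009 -0.002 -0.062]
 [ 0.007  0.002 -0.058]
 [ 0.008  0.006 -0.061]
 [ 0.009  0.009 -0.062]
 [ 0.008  0.013 -0.061]
 [-0.028  0.025  0.007]
 [-0.028  0.03   0.008]
 [-0.028  0.036  0.008]
 [-0.028  0.042  0.008]
 [-0.028  0.047  0.008]]
```

Run:
```python
import cv2
cv2.imwrite("pics/e.png",cv2.resize(cv2.imread("pics/w4.png")[180:330,230:410],(720,600),interpolation=cv2.INTER_CUBIC))
```

```text
(no output)
```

View pics/e.png

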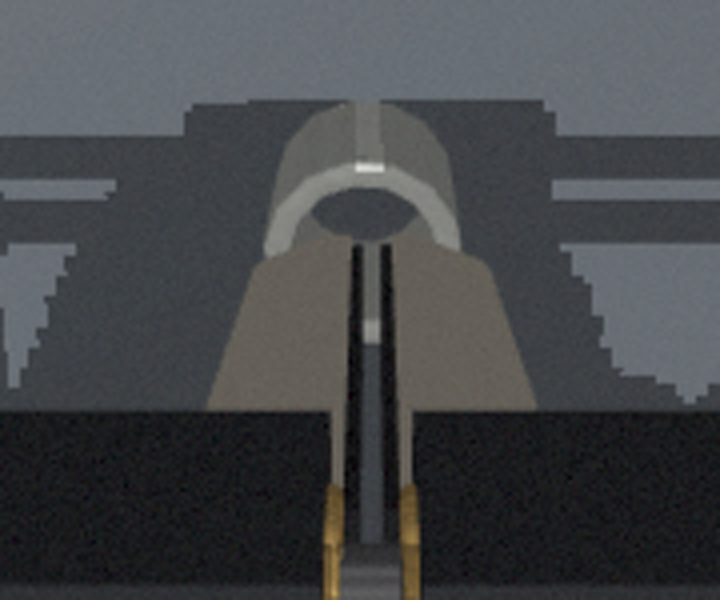

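The picture settles it. The fingertips end about 36 mm short of the reported TCP: the depth readings put the tips at tool z ≈ -0.036, and the body's start at -0.12 agrees with that. The fingers therefore shut above the spacer (ring top at about (322,225)). From here I take the real tip as ee z + 0.036.

Emit:
jog_arm(deltas=[[[-0.2, 0, 0, 0, 0], [-0.2, 0, 0, 0, 0], [-0.2, 0, 0, 0, 0], [-0.2, 0, 0, 0, 0], [-0.2, 0, 0, 0, 0], [-0.2, 0, 0, 0, 0], [-0.2, 0.01, 0, 0, 0]]])

```text
t: 6.7
ee_pos: [0.5182, -0.1567, 0.0098]
ee_rot: [[1.0, -0.001, -0.0], [-0.001, -1.0, 0.0], [-0.0, -0.0, -1.0]]
force: [0.4, -0.7, 0.9]
opening: 0.558
finger_force: 0.0
```

Emit:
jog_arm(deltas=[[[-0.2, 0, 0, 0.3, 0], [-0.2, 0, 0, 0.3, 0], [-0.2, 0, 0, 0.3, 0], [-0.2, 0, 0, 0.2, 0], [-0.2, 0, 0, 0.06, 0], [-0.2, 0, 0, 0, 0], [-0.2, 0, 0, 0, 0]]])

```text
t: 7.4
ee_pos: [0.5186, -0.1568, -0.0247]
ee_rot: [[1.0, -0.001, 0.0], [-0.001, -1.0, -0.0], [0.0, 0.0, -1.0]]
force: [0.5, 0.2, 0.7]
opening: 0.602
finger_force: 0.0
```

No contact on the way down, so the 36 mm offset holds. Gripping.

Emit:
jog_arm(deltas=[[[1, 0, 0, 0, 0], [1, 0, 0, 0, 0], [1, 0, 0, 0, 0], [1, 0, 0, 0, 0], [1, 0, 0, 0, 0]]])

```text
t: 7.9
ee_pos: [0.5184, -0.1568, -0.0247]
ee_rot: [[1.0, -0.001, 0.0], [-0.001, -1.0, -0.0], [0.0, 0.0, -1.0]]
force: [0.0, 0.1, 1.0]
opening: 0.319
finger_force: 30.0
```

Emit:
jog_arm(deltas=[[[1, 0, 0, -0.5, 0], [1, 0, 0, -1, 0], [1, 0, 0, -1, 0], [1, 0, -0.5, -1, 0], [1, 0, -1, -1, 0], [1, 0, -1, -1, 0], [1, 0, -1, -0.8, 0], [1, 0, -1, -0.5, 0], [1, 0, -1, -0.2, 0], [1, 0, -1, 0, 0]]])

```text
t: 8.9
ee_pos: [0.5194, 0.0395, 0.1881]
ee_rot: [[1.0, -0.001, 0.004], [-0.001, -1.0, -0.0], [0.004, 0.0, -1.0]]
force: [0.1, -0.6, -0.9]
opening: 0.32
finger_force: 30.0
```

Emit:
jog_arm(deltas=[[[1, 0.2, -1, 0, 0], [1, 0.2, -1, 0, 0], [1, 0.2, -1, 0, 0], [1, 0.2, -1, 0, 0], [1, 0.2, -0.9, 0, 0], [1, 0.1, -0.5, 0, 0], [1, 0, -0.2, 0, 0], [1, 0, 0, 0, 0], [1, 0, 0, 0, 0], [1, 0, 0, 0, 0]]])

```text
t: 9.9
ee_pos: [0.5517, 0.2051, 0.1852]
ee_rot: [[1.0, -0.002, 0.0], [-0.002, -1.0, -0.0], [0.0, 0.0, -1.0]]
force: [0.8, -0.7, 1.0]
opening: 0.325
finger_force: 30.0
```

Run:
```python
from h import *
st=observe(); s=snapshot("wrist"); print(st["t"],st["ee_pos"],st["opening"]); save(s,"w5"); W=world(s,st); np.savez("w5.npz",W=W,img=s["img"],**{k:st[k] for k in("ee_pos","ee_rot")})
print(toimg(s,st,[.603,.207,.173]),toimg(s,st,[.603,.207,.108]))
P=W.reshape(-1,3); 
for lo in np.arange(.1,.19,.01):
    k=(abs(P[:,0]-.603)<.04)&(abs(P[:,1]-.207)<.04)&(P[:,2]>lo)&(P[:,2]<lo+.01)
    if k.sum()>5: print(round(lo,3),k.sum(),P[k].min(0),P[k].max(0))
```

```text
9.9 [0.55172885 0.20511179 0.18523812] 0.3246496974197713
[317.5694842  148.71372769] [318.58469299 137.68492076]
0.1 354 [0.58997078 0.19318554 0.1018398 ] [0.61734322 0.2219091  0.10983141]
0.11 19 [0.60878103 0.20001521 0.11032742] [0.61275696 0.21471079 0.11996446]
0.12 23 [0.60650519 0.19855966 0.12020074] [0.61264625 0.21591076 0.12932316]
0.13 48 [0.59738924 0.19817779 0.13046348] [0.61267452 0.21754201 0.13999979]
0.14 115 [0.59676892 0.19819849 0.14000238] [0.6124861  0.21729663 0.14948223]
0.15 103 [0.59300134 0.19842693 0.1502473 ] [0.61247225 0.21743694 0.15987749]
0.16 92 [0.59624619 0.20141278 0.16017506] [0.61116607 0.2150896  0.16996087]
0.17 280 [0.59644994 0.20150843 0.17000547] [0.60902482 0.21397372 0.1735751 ]
```

View pics/w5.png

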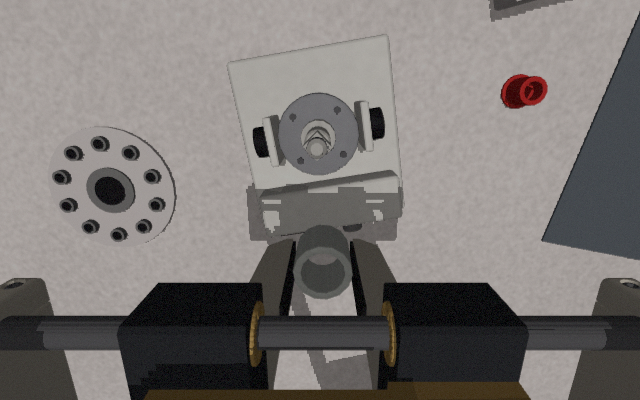

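Wrist view: shaft tip at (317,149), nose around it, held spacer's rim at (322,272), everything as expected.

Run:
```python
from h import *
st=observe(); s=snapshot("wrist"); W=world(s,st); P=W.reshape(-1,3)
near=(np.hypot(P[:,0]-.603,P[:,1]-.207)<.03)
k=near&(P[:,2]>.170); print("tip",P[k,:2].mean(0),k.sum(),circ(P[k][:0]) if 0 else "", (P[k].min(0)+P[k].max(0))/2, np.median(P[k,2]))
k=near&(P[:,2]>.1055)&(P[:,2]<.1105); print("nose",(P[k].min(0)+P[k].max(0))/2,np.ptp(P[k],0))
k=near&(P[:,2]>.113)&(P[:,2]<.14); print("shaft",(P[k].min(0)+P[k].max(0))/2,np.ptp(P[k],0))
print("held ring"); e=st["ee_pos"]; rings(s,st,e[:2],e[2]+.0577,hw=40)
k=(np.hypot(P[:,0]-e[0],P[:,1]-e[1])<.022)&(abs(P[:,2]-e[2]-.0577)<.003); print((P[k].min(0)+P[k].max(0))/2,np.ptp(P[k],0),np.median(P[k,2]))
print("tiprings"); rings(s,st,(.6027,.2077),.173,hw=14,up=8)
```

```text
tip [0.58338438 0.20895318] 11582  [0.59097509 0.20703021 0.2516211 ] 0.32095692013563937
nose [0.60368211 0.20759771 0.10782293] [0.02736238 0.0286715  0.00464216]
shaft [0.60499422 0.20756293 0.12659031] [0.01542214 0.01864672 0.0267737 ]
held ring
 c [0.5316 0.2202] r 1.89 res 0.7 n 98
 c [0.5372 0.1994] r 10.72 res 3.38 n 605
[0.55148103 0.20510252 0.24288509] [0.02961749 0.04050489 0.00595309] 0.24177250894126368
tiprings
 c [0.5963 0.2077] r 0.88 res 0.29 n 68
 c [0.6048 0.2147] r 1.74 res 0.61 n 152
 c [0.6044 0.2009] r 2.18 res 0.75 n 212
 c [0.604  0.2078] r 4.93 res 0.49 n 431
 c [0.6101 0.1987] r 1.31 res 0.54 n 109
 c [0.6103 0.2017] r 1.72 res 0.58 n 134
 c [0.6105 0.2073] r 1.95 res 0.62 n 150
 c [0.6104 0.2127] r 1.63 res 0.57 n 120
 c [0.6093 0.216 ] r 2.13 res 0.84 n 183
```

Emit:
jog_arm(deltas=[[[1, 0.4, -0.03, 0, 0], [1, 0.5, -0.03, 0, 0], [1, 0.5, -0.03, 0, 0], [1, 0.32, 0, 0.2, 0], [1, 0, 0, 0.4, 0], [1, 0, 0, 0.4, 0], [1, 0, 0, 0.1, 0], [1, 0, 0, 0, 0], [1, 0, 0, 0, 0], [1, 0, 0, 0, 0]]])

```text
t: 11.0
ee_pos: [0.6036, 0.2091, 0.1529]
ee_rot: [[1.0, -0.001, 0.001], [-0.001, -1.0, 0.0], [0.001, -0.0, -1.0]]
force: [-0.4, -0.3, -1.0]
opening: 0.321
finger_force: 30.0
```

```bash
cat >> h.py <<'E'
def look(name,f=3):
    st=observe(); s=snapshot("wrist"); W=world(s,st); e=st["ee_pos"]; print(st["t"],e,np.round(st["force"],2))
    T=(W-e)@st["ee_rot"]
    save(s,name); return st,s,W,T
E
python3 - <<'E'
from h import *
st,s,W,T=look("w6")
P=W.reshape(-1,3); k=(np.hypot(P[:,0]-.6034,P[:,1]-.2077)<.009)&(P[:,2]<.178); print(k.sum(),P[k][:, 2].max() if k.any() else 0,P[k].min(0),P[k].max(0))
cv2.imwrite("pics/f.png",cv2.resize(s["img"][190:290,260:380,::-1],(720,600),interpolation=cv2.INTER_CUBIC))
E
```

```text
11.0 [0.6035733  0.20906998 0.15293693] [-0.43 -0.27 -1.04]
338 0.1599062248334084 [0.60323954 0.19876736 0.10640906] [0.61235093 0.21655525 0.15990622]
```

View pics/f.png

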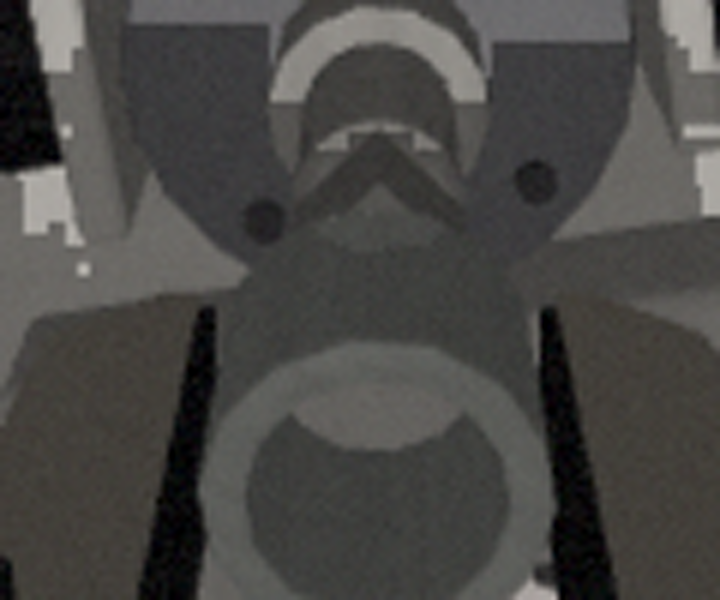

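The spacer hangs just above the tip with rim centre at crop u≈377, while the shaft and nose are centred at u≈380, so they are almost in line. The square shows a corner facing the camera, so it stands at about 45°. Next I measure the lateral offset numerically.

Run:
```python
from h import *
st,s,W,T=look("w6b"); 
def ext(m,l):
    P=T[m]; 
    for v in np.unique(np.nonzero(m)[0])[::2]:
        u=np.nonzero(m[v])[0]
        if len(u)>3: 
            a,b=T[v,u[0]],T[v,u[-1]]; print(l,v,u[0],u[-1],"toolx",np.round(T[v,u].mean(0)[0],4),"ymid",round((a[1]+b[1])/2,4),"w",round(b[1]-a[1],4),"z",round(np.median(T[v,u,2]),3))
uu=np.arange(640)[None,:]; vv=np.arange(400)[:,None]
win=(uu>290)&(uu<356)&(vv>188)&(vv<300)
h=W[...,2]
ext(win&(h>.103)&(h<.1105),"nose"); ext(win&(h>.112)&(h<.139),"shaft")
ext(win&(abs(h-st["ee_pos"][2]-.0577)<.004)&(vv>245),"ring")
```

```text
11.05 [0.60363914 0.20908127 0.15295809] [0.42 0.2  0.08]
nose 190 319 327 toolx 0.0136 ymid 0.0016 w 0.0063 z 0.049
nose 192 314 331 toolx 0.0127 ymid 0.0012 w 0.0134 z 0.046
nose 194 311 335 toolx 0.0111 ymid 0.0016 w 0.0189 z 0.046
nose 196 309 336 toolx 0.0095 ymid 0.0012 w 0.0214 z 0.046
nose 198 307 338 toolx 0.0081 ymid 0.0012 w 0.0246 z 0.045
nose 200 306 339 toolx 0.0064 ymid 0.0012 w 0.026 z 0.046
nose 202 306 340 toolx 0.0047 ymid 0.0017 w 0.0268 z 0.046
nose 204 305 340 toolx 0.003 ymid 0.0012 w 0.0276 z 0.046
nose 206 305 340 toolx 0.0014 ymid 0.0012 w 0.0276 z 0.046
nose 208 304 341 toolx -0.0004 ymid 0.0012 w 0.0294 z 0.046
nose 210 305 341 toolx -0.002 ymid 0.0016 w 0.0286 z 0.046
nose 212 305 340 toolx -0.0037 ymid 0.0012 w 0.0279 z 0.046
nose 214 306 339 toolx -0.0054 ymid 0.0012 w 0.0263 z 0.046
nose 216 306 339 toolx -0.007 ymid 0.0012 w 0.0264 z 0.046
shaft 199 320 326 toolx 0.0088 ymid 0.0016 w 0.0046 z 0.04
shaft 201 316 329 toolx 0.0084 ymid 0.0012 w 0.01 z 0.036
shaft 203 313 332 toolx 0.0079 ymid 0.0012 w 0.0146 z 0.032
shaft 205 312 334 toolx 0.0075 ymid 0.
[... 1240 characters left out ...]
017 ymid 0.0011 w 0.0302 z -0.057
ring 278 292 353 toolx -0.0026 ymid 0.0011 w 0.0298 z -0.057
ring 280 292 353 toolx -0.0041 ymid 0.0011 w 0.0299 z -0.056
ring 282 292 353 toolx -0.0052 ymid 0.0011 w 0.0299 z -0.056
ring 284 292 353 toolx -0.0064 ymid 0.0011 w 0.0298 z -0.056
ring 286 292 353 toolx -0.0074 ymid 0.001 w 0.0301 z -0.057
ring 288 292 353 toolx -0.0087 ymid 0.001 w 0.0297 z -0.056
ring 290 292 353 toolx -0.01 ymid 0.0011 w 0.0299 z -0.056
ring 292 303 342 toolx -0.0109 ymid 0.0011 w 0.0197 z -0.056
ring 294 306 339 toolx -0.0118 ymid 0.0011 w 0.0166 z -0.057
ring 296 310 335 toolx -0.0131 ymid 0.0011 w 0.0126 z -0.057
ring 298 314 329 toolx -0.0143 ymid 0.0006 w 0.0075 z -0.057
```

Emit:
jog_arm(deltas=[[[1, -0.01, 0, 0.2, 0], [1, 0, 0, 0.2, 0], [1, 0, 0, 0.15, 0], [1, 0, 0, 0.05, 0], [1, 0, 0, 0.05, 0], [1, 0, 0, 0.05, 0], [1, 0, 0, 0.05, 0], [1, 0, 0, 0.05, 0]]])

```text
t: 11.9
ee_pos: [0.6031, 0.2089, 0.1282]
ee_rot: [[1.0, -0.001, 0.0], [-0.001, -1.0, 0.0], [0.0, -0.0, -1.0]]
force: [-0.2, -0.8, -0.2]
opening: 0.322
finger_force: 30.0
```

Emit:
jog_arm(deltas=[[[1, 0, 0, 0.1, 0], [1, 0, 0, 0.1, 0], [1, 0, 0, 0.07, 0], [1, 0, 0, 0.05, 0], [1, 0, 0, 0.04, 0], [1, 0, 0, 0.04, 0], [1, 0, 0, 0.04, 0], [1, 0, 0, 0.04, 0], [1, 0, 0, 0.04, 0], [1, 0, 0, 0.04, 0]]])

```text
t: 12.9
ee_pos: [0.603, 0.2089, 0.1112]
ee_rot: [[1.0, -0.001, 0.0], [-0.001, -1.0, -0.0], [0.0, 0.0, -1.0]]
force: [-0.5, -0.2, 0.8]
opening: 0.32
finger_force: 30.0
```

Emit:
jog_arm(deltas=[[[1, 0, 0, 0.12, 0], [1, 0, 0, 0.15, 0], [1, 0, 0, 0.15, 0], [1, 0, 0, 0.15, 0], [1, 0, 0, 0.12, 0], [1, 0, 0, 0.08, 0], [1, 0, 0, 0.04, 0], [1, 0, 0, 0.03, 0], [1, 0, 0, 0.03, 0], [1, 0, 0, 0.03, 0]]])

```text
t: 13.9
ee_pos: [0.6032, 0.2089, 0.0845]
ee_rot: [[1.0, -0.001, 0.0], [-0.001, -1.0, 0.0], [0.0, -0.0, -1.0]]
force: [-0.1, 0.5, -0.4]
opening: 0.319
finger_force: 30.0
```

Emit:
jog_arm(deltas=[[[1, 0, 0, 0.03, 0], [1, 0, 0, 0.03, 0], [1, 0, 0, 0.02, 0], [1, 0, 0, 0.02, 0], [1, 0, 0, 0.02, 0], [1, 0, 0, 0, 0]]])

```text
t: 14.5
ee_pos: [0.6029, 0.2089, 0.0806]
ee_rot: [[1.0, -0.001, -0.0], [-0.001, -1.0, -0.0], [-0.0, 0.0, -1.0]]
force: [-0.3, 0.6, 0.2]
opening: 0.323
finger_force: 30.0
```

Emit:
jog_arm(deltas=[[[1, 0, 0, 0.02, 0], [1, 0, 0, 0.01, 0], [1, 0, 0, 0, 0]]])

```text
t: 14.8
ee_pos: [0.6031, 0.2089, 0.0803]
ee_rot: [[1.0, -0.001, 0.0], [-0.001, -1.0, 0.0], [0.0, -0.0, -1.0]]
force: [-2.3, -1.7, 4.2]
opening: 0.325
finger_force: 30.0
```

Emit:
jog_arm(deltas=[[[-0.2, 0, 0, 0, 0], [-0.2, 0, 0, 0, 0], [-0.2, 0, 0, 0, 0], [-0.2, 0, 0, -0.1, 0], [-0.2, 0, 0, -0.4, 0], [-0.2, 0, 0, -1, 0], [-0.2, 0, 0, -1, 0], [-0.2, 0, 0, -0.6, 0]]])

```text
t: 15.6
ee_pos: [0.6043, 0.2092, 0.1771]
ee_rot: [[1.0, -0.001, 0.004], [-0.001, -1.0, 0.001], [0.004, -0.001, -1.0]]
force: [0.5, -0.4, 0.4]
opening: 0.605
finger_force: 0.0
```

Run:
```python
from h import *
st,s,W,T=look("w7"); print(st["opening"]); P=W.reshape(-1,3)
for zlo,zhi in [(.103,.112),(.134,.141),(.168,.176)]:
    k=(np.hypot(P[:,0]-.6035,P[:,1]-.2077)<.02)&(P[:,2]>zlo)&(P[:,2]<zhi); print(zlo,k.sum(),*( [np.round(P[k].min(0),4),np.round(P[k].max(0),4)] if k.any() else []))
```

```text
15.6 [0.60433701 0.20924717 0.17705298] [ 0.51 -0.44  0.4 ]
0.6052005270129266
0.103 78 [0.6045 0.1939 0.103 ] [0.6175 0.2225 0.1118]
0.134 516 [0.5908 0.1929 0.134 ] [0.6176 0.2225 0.141 ]
0.168 296 [0.5965 0.2016 0.1681] [0.6096 0.2146 0.1733]
```

Emit:
jog_arm(deltas=[[[-0.2, -0.2, 0.4, 0, 0], [-0.2, -0.25, 1, 0, 0], [-0.2, -0.25, 1, 0, 0], [-0.2, -0.25, 1, 0, 0], [-0.2, -0.25, 1, 0, 0], [-0.2, -0.25, 1, 0, 0], [-0.2, -0.25, 1, 0.2, 0], [-0.2, -0.25, 1, 0.2, 0], [-0.2, -0.25, 1, 0.3, 0], [-0.2, -0.25, 1, 0.4, 0]]])

```text
t: 16.65
ee_pos: [0.5274, -0.0745, 0.1382]
ee_rot: [[1.0, -0.001, -0.002], [-0.001, -1.0, 0.0], [-0.002, -0.0, -1.0]]
force: [1.3, 0.7, -0.0]
opening: 0.6
finger_force: 0.0
```

Emit:
jog_arm(deltas=[[[-0.2, -0.25, 1, 0.5, 0], [-0.2, -0.25, 1, 0.5, 0], [-0.2, -0.25, 1, 0.5, 0], [-0.2, -0.25, 1, 0.5, 0], [-0.2, -0.25, 1, 0.5, 0], [-0.2, -0.1, 1, 0.4, 0], [-0.2, 0, 0.7, 0.3, 0], [-0.2, 0, 0.3, 0.2, 0], [-0.2, 0, 0, 0, 0], [-0.2, 0, 0, 0, 0]]])

```text
t: 17.65
ee_pos: [0.4879, -0.282, 0.0373]
ee_rot: [[1.0, -0.001, -0.001], [-0.001, -1.0, 0.001], [-0.001, -0.001, -1.0]]
force: [0.4, 0.1, 0.6]
opening: 0.6
finger_force: 0.0
```

Run:
```python
from h import *
st,s,W,T=look("w8"); print(st["opening"]); 
for X,z in [((.4884,-.2826),.008)]: rings(s,st,X,z,hw=45)
```

```text
17.65 [ 0.48787072 -0.282036    0.03732086] [0.39 0.07 0.62]
0.5995244294655115
 c [ 0.4844 -0.3063] r 2.98 res 1.17 n 109
 c [ 0.5025 -0.2827] r 29.28 res 4.92 n 1148
 c [ 0.4866 -0.2827] r 9.51 res 1.46 n 315
```

Emit:
jog_arm(deltas=[[[-0.2, 0.01, 0, 0.4, 0], [-0.2, 0, 0, 0.6, 0], [-0.2, 0, 0, 0.6, 0], [-0.2, 0, 0, 0.4, 0], [-0.2, 0, 0, 0.16, 0], [-0.2, 0, 0, 0.04, 0], [-0.2, 0, 0, 0.04, 0], [-0.2, 0, 0, 0, 0], [-0.2, 0, 0, 0, 0], [-0.2, 0, 0, 0, 0]]])

```text
t: 18.7
ee_pos: [0.4891, -0.2833, -0.0288]
ee_rot: [[1.0, -0.001, 0.001], [-0.001, -1.0, -0.001], [0.001, 0.001, -1.0]]
force: [-0.9, -0.3, 0.3]
opening: 0.598
finger_force: 0.0
```

Emit:
jog_arm(deltas=[[[-0.2, -0.03, -0.04, 0.05, 0], [-0.2, 0, 0, 0.04, 0], [-0.2, 0, 0, 0, 0], [-0.2, 0, 0, 0, 0]]])

```text
t: 19.1
ee_pos: [0.4878, -0.2817, -0.0319]
ee_rot: [[1.0, -0.001, -0.0], [-0.001, -1.0, 0.0], [-0.0, -0.0, -1.0]]
force: [-2.4, 0.8, 4.6]
opening: 0.603
finger_force: 2.4
```

Run:
```python
from h import *
st,s,W,T=look("w9"); m=(abs(T[...,0])<.03)&(abs(T[...,1])<.024)
g=s["img"].mean(2)
uu=np.arange(640)[None,:]; vv=np.arange(400)[:,None]
m&=(g>75)&(vv>200)&(vv<262)
C=onplane(s,st,np.c_[np.nonzero(m)[1],np.nonzero(m)[0]],.008)-st["ee_pos"]
for v in np.unique(np.nonzero(m)[0])[::2]:
    u=np.nonzero(m[v])[0]; a=onplane(s,st,[[u[0],v],[u[-1],v]],.008)-st["ee_pos"]; print(v,u[0],u[-1],len(u),np.round(a[0,:2],4),np.round(a[1,:2],4))
```

```text
19.1 [ 0.48784106 -0.28171264 -0.0318927 ] [-2.39  0.85  4.63]
201 277 362 30 [0.032  0.0222] [ 0.0319 -0.0214]
203 276 365 88 [0.0309 0.0227] [ 0.0308 -0.023 ]
205 276 365 90 [0.0298 0.0228] [ 0.0297 -0.023 ]
207 276 365 90 [0.0287 0.0228] [ 0.0287 -0.0231]
209 276 365 90 [0.0276 0.0228] [ 0.0276 -0.0231]
211 276 365 89 [0.0266 0.0229] [ 0.0265 -0.0231]
213 276 364 88 [0.0255 0.0229] [ 0.0254 -0.0227]
215 276 365 90 [0.0244 0.023 ] [ 0.0243 -0.0232]
217 276 364 89 [0.0233 0.023 ] [ 0.0232 -0.0227]
219 276 364 89 [0.0221 0.0231] [ 0.0221 -0.0228]
221 277 364 88 [0.021  0.0226] [ 0.021  -0.0228]
223 277 364 88 [0.0199 0.0227] [ 0.0198 -0.0229]
225 283 364 82 [0.0188 0.0196] [ 0.0187 -0.0229]
227 283 364 82 [0.0177 0.0196] [ 0.0176 -0.0229]
229 300 344 44 [0.0165 0.0107] [ 0.0165 -0.0125]
231 298 347 50 [0.0154 0.0118] [ 0.0154 -0.0141]
233 296 349 54 [0.0143 0.0129] [ 0.0142 -0.0151]
235 294 350 57 [0.0131 0.0139] [ 0.0131 -0.0157]
237 293 351 59 [0.012  0.0145] [ 0.0119 -0.0162]
239 292 353 49 [0.0108 0.0151] [ 0.0108 -0.0173]
241 291 364 53 [0.0097 0.0156] [ 0.0096 -0.0232]
243 290 363 46 [0.0085 0.0162] [ 0.0084 -0.0227]
245 289 363 40 [0.0073 0.0168] [ 0.0073 -0.0228]
247 288 363 38 [0.0062 0.0173] [ 0.0061 -0.0228]
249 288 356 33 [0.005  0.0174] [ 0.0049 -0.0191]
251 287 356 33 [0.0038 0.018 ] [ 0.0038 -0.0191]
253 288 357 32 [0.0026 0.0175] [ 0.0026 -0.0197]
255 288 357 32 [0.0015 0.0175] [ 0.0014 -0.0197]
257 288 357 33 [0.0003 0.0175] [ 0.0002 -0.0198]
259 288 356 31 [-0.0009  0.0176] [-0.001  -0.0193]
261 288 356 34 [-0.0021  0.0176] [-0.0022 -0.0193]
```

Emit:
jog_arm(deltas=[[[-0.2, 0.033, 0, -0.03, 0], [-0.2, 0, 0, 0, 0], [1, 0, 0, 0, 0], [1, 0, 0, 0, 0], [1, 0, 0, 0, 0], [1, 0, 0, 0, 0], [1, 0, 0, 0, 0]]])

```text
t: 19.85
ee_pos: [0.4888, -0.2817, -0.0313]
ee_rot: [[1.0, -0.001, -0.0], [-0.001, -1.0, 0.0], [-0.0, -0.0, -1.0]]
force: [0.4, 0.4, -0.6]
opening: 0.407
finger_force: 30.0
```

Emit:
jog_arm(deltas=[[[1, 0, 0, -0.2, 0], [1, 0, 0, -0.8, 0], [1, 0, 0, -1, 0], [1, 0, 0, -1, 0], [1, 0, -0.4, -1, 0], [1, 0, -1, -1, 0], [1, 0, -1, -1, 0], [1, 0, -1, -0.8, 0], [1, 0.1, -1, -0.4, 0], [1, 0.2, -1, 0, 0]]])

```text
t: 20.85
ee_pos: [0.4994, -0.1192, 0.1884]
ee_rot: [[1.0, -0.002, 0.005], [-0.002, -1.0, -0.002], [0.005, 0.002, -1.0]]
force: [0.4, -0.3, -0.3]
opening: 0.404
finger_force: 30.0
```

Run:
```python
from h import *
st,s,W,T=look("w10"); print(st["opening"])
m=(abs(T[...,0])<.024)&(abs(T[...,1])<.0185)&(T[...,2]>-.05)&(T[...,2]<-.02)
vs,us=np.nonzero(m)
for v in np.unique(vs)[::2]:
    u=us[vs==v]; print(v,u[0],u[-1],len(u),np.round(T[v,u[0]],4),np.round(T[v,u[-1]],4))
P=T[m]; A=np.c_[P[:,:2],np.ones(len(P))]; print(np.linalg.lstsq(A,P[:,2],rcond=None)[0])
```

```text
20.85 [ 0.49936016 -0.11921991  0.18840866] [ 0.45 -0.31 -0.34]
0.4044970994980166
223 318 323 6 [ 0.0181 -0.0013 -0.0352] [ 0.0178  0.0014 -0.0345]
225 311 335 25 [ 0.0166 -0.0051 -0.0343] [ 0.017   0.0079 -0.0353]
227 305 338 34 [ 0.0161 -0.0083 -0.0362] [ 0.0162  0.0094 -0.0362]
229 303 342 40 [ 0.0155 -0.0093 -0.0373] [ 0.0148  0.0116 -0.0357]
231 300 346 47 [ 0.0139 -0.011  -0.0363] [ 0.0126  0.014  -0.0332]
233 298 347 50 [ 0.0126 -0.0121 -0.0361] [ 0.0134  0.0142 -0.038 ]
235 295 349 55 [ 0.0112 -0.0138 -0.0354] [ 0.0116  0.0155 -0.0364]
237 294 350 57 [ 0.0105 -0.0143 -0.0366] [ 0.0107  0.016  -0.0371]
239 293 352 56 [ 0.01   -0.0147 -0.038 ] [ 0.0091  0.0172 -0.036 ]
241 288 353 43 [ 0.007  -0.0179 -0.034 ] [ 0.0086  0.0176 -0.0376]
243 287 354 40 [ 0.0071 -0.0182 -0.0368] [ 0.0079  0.018  -0.0387]
245 286 354 38 [ 0.0074 -0.0184 -0.04  ] [ 0.0064  0.0181 -0.038 ]
247 286 354 36 [ 0.007  -0.0182 -0.0418] [ 0.0052  0.0182 -0.0379]
249 286 354 33 [ 0.0067 -0.018  -0.0436] [ 0.0045  0.0181 -0.0389]
251 285 354 34 [ 0.007  -0.0182 -0.0464] [ 0.003   0.0182 -0.0383]
253 284 354 3
[... 530 characters left out ...]
 353 43 [-0.0014 -0.0176 -0.05  ] [-0.008   0.018  -0.0382]
271 286 353 51 [-0.0037 -0.0179 -0.0481] [-0.0089  0.018  -0.0388]
273 287 351 59 [-0.0068 -0.0178 -0.0445] [-0.011   0.017  -0.0372]
275 286 349 57 [-0.0053 -0.0178 -0.0493] [-0.0112  0.0158 -0.0391]
277 286 347 52 [-0.0065 -0.0179 -0.0493] [-0.0125  0.0147 -0.039 ]
279 300 346 47 [-0.014  -0.0114 -0.0385] [-0.0141  0.0142 -0.0383]
281 302 343 42 [-0.0152 -0.0103 -0.0386] [-0.015   0.0125 -0.0389]
283 305 339 35 [-0.0169 -0.0087 -0.0379] [-0.0174  0.0104 -0.0372]
285 309 335 27 [-0.0183 -0.0065 -0.0377] [-0.0186  0.0082 -0.0373]
287 316 328 13 [-0.0196 -0.0026 -0.0377] [-0.0194  0.0042 -0.038 ]
[ 0.00242991  0.02770931 -0.038364  ]
```

Run:
```python
from h import *
st,s,W,T=look("w11")
r=np.hypot(T[...,0]+.0007,T[...,1]-.0012)
m=(abs(T[...,1])<.014)&(r>.0125)&(r<.0175)&(T[...,2]>-.05)&(T[...,2]<-.02)
P=T[m]; A=np.c_[P[:,:2],np.ones(len(P))]; print(len(P),np.linalg.lstsq(A,P[:,2],rcond=None)[0])
for a,b in [(-.02,-.015),(-.015,-.01),(.01,.013),(.013,.017)]:
    k=(P[:,0]>a)&(P[:,0]<b); print(a,k.sum(),np.median(P[k,2]))
```

```text
20.9 [ 0.49964789 -0.11495895  0.18713412] [ 1.9   2.86 -0.86]
1107 [-0.00037759 -0.00035193 -0.03846541]
-0.02 122 -0.03854704198443756
-0.015 258 -0.03847328676000661
0.01 193 -0.03839224190278575
0.013 179 -0.03849794371344452
```

Emit:
jog_arm(deltas=[[[1, 0.33, -0.9, 0, 0], [1, 0.33, -1, 0, 0], [1, 0.33, -1, 0, 0], [1, 0.33, -1, 0, 0], [1, 0.33, -1, 0, 0], [1, 0.33, -1, 0, 0], [1, 0.33, -1, 0, 0], [1, 0.33, -1, 0, 0], [1, 0.33, -1, 0, 0], [1, 0.33, -0.9, 0, 0]]])

```text
t: 21.95
ee_pos: [0.5977, 0.1747, 0.1847]
ee_rot: [[1.0, -0.001, -0.0], [-0.001, -1.0, -0.0], [-0.0, 0.0, -1.0]]
force: [0.0, -0.9, 0.0]
opening: 0.404
finger_force: 30.0
```

Emit:
jog_arm(deltas=[[[1, 0.1, -0.6, 0, 0], [1, 0, -0.3, 0.2, 0], [1, 0, 0, 0.4, 0], [1, 0, 0, 0.4, 0], [1, 0, 0, 0.2, 0], [1, 0, 0, 0, 0], [1, 0, 0, 0, 0], [1, 0, 0, 0, 0]]])

```text
t: 22.75
ee_pos: [0.6008, 0.2008, 0.1496]
ee_rot: [[1.0, -0.002, 0.001], [-0.002, -1.0, 0.0], [0.001, -0.0, -1.0]]
force: [0.7, 0.3, 0.6]
opening: 0.409
finger_force: 30.0
```

Correct to ee (0.6036, 0.2089), then measure the washer against the shaft.

Emit:
jog_arm(deltas=[[[1, 0.09, -0.27, 0, 0], [1, 0, 0, 0.05, 0], [1, 0, 0, 0, 0], [1, 0, 0, 0, 0], [1, 0, 0, 0, 0]]])

```text
t: 23.25
ee_pos: [0.603, 0.2092, 0.1472]
ee_rot: [[1.0, -0.001, -0.0], [-0.001, -1.0, -0.0], [-0.0, 0.0, -1.0]]
force: [0.2, 0.2, -0.8]
opening: 0.404
finger_force: 30.0
```

Run:
```python
from h import *
st,s,W,T=look("w12"); h=W[...,2]; e=st["ee_pos"]
def rep(m,l):
    P=T[m]; print(l,len(P),np.round((P.min(0)+P.max(0))/2,4)[:2],np.round(np.ptp(P,0),4)[:2])
near=(abs(T[...,1])<.03)&(abs(T[...,0])<.03)
rep(near&(h>.163)&(h<.177),"tip(visible)")
rep(near&(h>.133)&(h<.14),"spacer top")
r=np.hypot(T[...,0]+.0007,T[...,1]-.0012)
m=(r<.022)&(abs(T[...,2]+.0385)<.004)&(abs(T[...,1]-.001)<.0165); P=T[m]
k=abs(P[:,1]-.0011)<.003; print("washer x range",P[k,0].min(),P[k,0].max())
for a,b in [(.145,.155),(.155,.162),(.163,.172),(.17,.177)]:
    k=near&(h>a)&(h<b)
    if k.sum()>5: Q=T[k]; print(a,k.sum(),"x",Q[:,0].min(),Q[:,0].max(),"y",Q[:,1].min(),Q[:,1].max())
```

```text
23.25 [0.60304172 0.20919051 0.14722745] [ 0.15  0.24 -0.84]
tip(visible) 282 [-0.0014  0.0014] [0.011  0.0131]
spacer top 541 [0.0054 0.0015] [0.0184 0.0291]
washer x range -0.019906732761802902 0.018381456403082596
0.145 65 x 0.0038447238545744108 0.009820148621411015 y -0.004401332091093571 0.006763731014019787
0.155 8 x 0.007893215624515459 0.009350541446695101 y 0.0008361607761029291 0.0033357877258556445
0.163 204 x -0.0068616074975881595 0.004116355176818185 y -0.005116664255505322 0.007989428633844416
0.17 257 x -0.006358817937321649 0.004116355176818185 y -0.005077417054546762 0.007345928132499995
```

Emit:
jog_arm(deltas=[[[1, 0.017, 0.01, 0.15, 0], [1, 0, 0, 0.2, 0], [1, 0, 0, 0.12, 0], [1, 0, 0, 0.05, 0], [1, 0, 0, 0.04, 0], [1, 0, 0, 0.04, 0], [1, 0, 0, 0.04, 0], [1, 0, 0, 0.04, 0], [1, 0, 0, 0.04, 0], [1, 0, 0, 0.04, 0]]])

```text
t: 24.3
ee_pos: [0.6037, 0.2089, 0.1245]
ee_rot: [[1.0, -0.001, 0.0], [-0.001, -1.0, 0.0], [0.0, -0.0, -1.0]]
force: [0.2, -0.1, -0.5]
opening: 0.407
finger_force: 30.0
```

Emit:
jog_arm(deltas=[[[1, 0, 0, 0.1, 0], [1, 0, 0, 0.12, 0], [1, 0, 0, 0.1, 0], [1, 0, 0, 0.05, 0], [1, 0, 0, 0.04, 0], [1, 0, 0, 0.03, 0], [1, 0, 0, 0.03, 0], [1, 0, 0, 0.03, 0]]])

```text
t: 25.1
ee_pos: [0.6037, 0.2089, 0.1096]
ee_rot: [[1.0, -0.001, 0.0], [-0.001, -1.0, 0.0], [0.0, -0.0, -1.0]]
force: [0.1, 0.4, -0.7]
opening: 0.405
finger_force: 30.0
```

Emit:
jog_arm(deltas=[[[1, 0, 0, 0.03, 0], [1, 0, 0, 0.03, 0], [1, 0, 0, 0.03, 0], [1, 0, 0, 0.03, 0], [1, 0, 0, 0.02, 0]]])

```text
t: 25.6
ee_pos: [0.6036, 0.2089, 0.1052]
ee_rot: [[1.0, -0.001, -0.0], [-0.001, -1.0, -0.0], [-0.0, 0.0, -1.0]]
force: [0.1, 0.5, -0.4]
opening: 0.403
finger_force: 30.0
```

Emit:
jog_arm(deltas=[[[1, 0, 0, 0.02, 0], [1, 0, 0, 0.02, 0], [1, 0, 0, 0.02, 0], [1, 0, 0, 0, 0]]])

```text
t: 26.0
ee_pos: [0.6037, 0.2089, 0.1036]
ee_rot: [[1.0, -0.001, 0.0], [-0.001, -1.0, 0.0], [0.0, -0.0, -1.0]]
force: [0.0, 0.9, 0.1]
opening: 0.407
finger_force: 30.0
```

Emit:
jog_arm(deltas=[[[1, 0, 0, 0.02, 0], [1, 0, 0, 0.02, 0], [1, 0, 0, 0, 0]]])

```text
t: 26.3
ee_pos: [0.604, 0.209, 0.1035]
ee_rot: [[1.0, -0.001, 0.001], [-0.001, -1.0, 0.0], [0.001, -0.0, -1.0]]
force: [-1.7, -1.1, 6.5]
opening: 0.408
finger_force: 30.0
```

Emit:
jog_arm(deltas=[[[-0.2, 0, 0, 0, 0], [-0.2, 0, 0, 0, 0], [-0.2, 0, 0, 0, 0], [-0.2, 0, 0, -0.1, 0], [-0.2, 0, 0, -0.4, 0], [-0.2, 0, 0, -1, 0], [-0.2, 0, 0, -0.6, 0], [-0.2, 0, 0.3, -0.2, 0]]])

```text
t: 27.1
ee_pos: [0.6053, 0.2009, 0.1754]
ee_rot: [[1.0, 0.0, 0.005], [0.0, -1.0, 0.002], [0.005, -0.002, -1.0]]
force: [0.4, -0.5, 0.9]
opening: 0.599
finger_force: 0.0
```

Run:
```python
from h import *
st,s,W,T=look("w13"); print(st["opening"]); P=W.reshape(-1,3)
for zlo,zhi in [(.134,.14),(.1405,.146),(.155,.162),(.168,.176)]:
    k=(np.hypot(P[:,0]-.6035,P[:,1]-.2077)<.024)&(P[:,2]>zlo)&(P[:,2]<zhi); print(zlo,k.sum(),*( [np.round(P[k].min(0),4),np.round(P[k].max(0),4),np.median(P[k,2])] if k.any() else []))
np.savez("w13.npz",W=W,img=s["img"],T=T,e=st["ee_pos"])
```

```text
27.1 [0.60528946 0.2009304  0.17539892] [ 0.39 -0.53  0.94]
0.5994313139860371
0.134 86 [0.6011 0.1887 0.1342] [0.6219 0.2269 0.14  ] 0.1395547623820026
0.1405 1154 [0.5841 0.1887 0.1405] [0.6218 0.2268 0.146 ] 0.1419550404327682
0.155 139 [0.6004 0.198  0.155 ] [0.6126 0.2174 0.162 ] 0.15879490880918673
0.168 299 [0.5967 0.2015 0.1681] [0.61   0.2144 0.1736] 0.17120468964248586
```

Emit:
jog_arm(deltas=[[[-0.2, 0, 0.6, 0, 0], [-0.2, 0, 1, 0, 0], [-0.2, 0, 1, 0, 0], [-0.2, 0, 1, 0, 0], [-0.2, 0, 1, 0, 0], [-0.2, 0, 1, 0, 0], [-0.2, 0, 1, 0, 0], [-0.2, 0, 1, 0.1, 0], [-0.2, 0, 1, 0.1, 0], [-0.2, 0, 1, 0.2, 0]]])

```text
t: 28.15
ee_pos: [0.6019, -0.0905, 0.1578]
ee_rot: [[1.0, -0.002, -0.002], [-0.002, -1.0, 0.0], [-0.002, -0.0, -1.0]]
force: [0.3, -1.0, -0.5]
opening: 0.595
finger_force: 0.0
```

Emit:
jog_arm(deltas=[[[-0.2, 0, 1, 0.3, 0], [-0.2, 0, 1, 0.3, 0], [-0.2, 0, 1, 0.4, 0], [-0.2, 0, 1, 0.4, 0], [-0.2, 0, 0.7, 0.3, 0], [-0.2, 0, 0.3, 0.1, 0], [-0.2, 0, 0, 0, 0], [-0.2, 0, 0, 0, 0], [-0.2, 0, 0, 0, 0]]])

```text
t: 29.05
ee_pos: [0.6037, -0.237, 0.1061]
ee_rot: [[1.0, 0.0, 0.001], [0.0, -1.0, -0.0], [0.001, 0.0, -1.0]]
force: [-0.1, -0.4, 0.2]
opening: 0.6
finger_force: 0.0
```

Run:
```python
from h import *
st,s,W,T=look("w14"); h=W[...,2]; P=W.reshape(-1,3)
k=(abs(P[:,0]-.615)<.03)&(abs(P[:,1]+.2385)<.026)&(abs(P[:,2]-.043)<.004); Q=P[k]
print("top",k.sum(),Q.min(0),Q.max(0),(Q.min(0)+Q.max(0))/2,np.median(Q[:,2]))
k=(abs(P[:,0]-.615)<.03)&(abs(P[:,1]+.2385)<.03)&(abs(P[:,2]-.0075)<.003); Q=P[k]; print("flange",Q.min(0),Q.max(0))
u,v=np.round(toimg(s,st,[.615,-.2385,.03])).astype(int); print(u,v)
cv2.imwrite("pics/g.png",cv2.resize(s["img"][v-50:v+50,u-60:u+60,::-1],(720,600),interpolation=cv2.INTER_CUBIC))
np.savez("w14.npz",W=W,img=s["img"],T=T)
```

```text
29.05 [ 0.60373941 -0.23698192  0.1060967 ] [-0.09 -0.39  0.23]
top 938 [ 0.59814923 -0.25707803  0.03904777] [ 0.63503068 -0.22009478  0.04414391] [ 0.61658995 -0.2385864   0.04159584] 0.04187837423782263
flange [ 0.60570203 -0.26231086  0.00459041] [ 0.63980627 -0.21512029  0.01045194]
323 184
```

View pics/g.png

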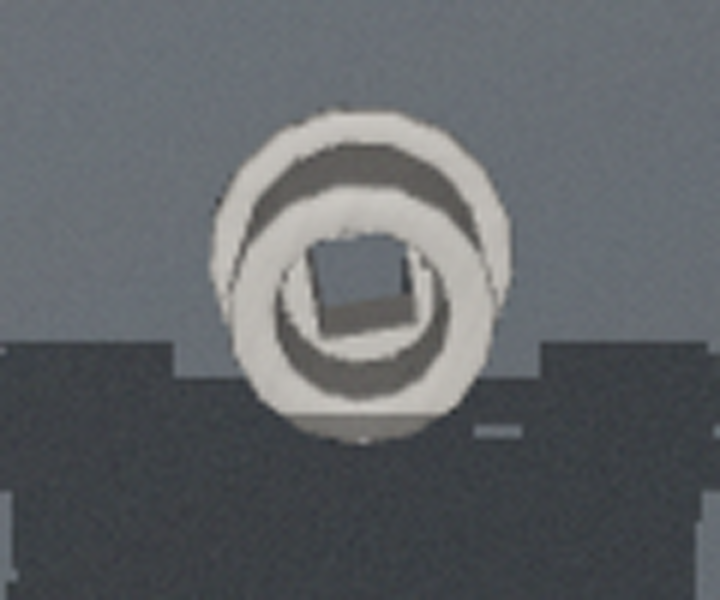

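Wrist view: the bushing stands upright. In the crop its rim is centred at (365,300) and the square hole at (365,285), turned about 10° counter-clockwise. Next I fit the angles of the hole and of the shaft's square.

Run:
```python
from h import *
d=np.load("w13.npz"); W=d["W"]; P=W.reshape(-1,3)
k=(np.hypot(P[:,0]-.603,P[:,1]-.2078)<.0125)&(P[:,2]>.1465)&(P[:,2]<.1575); Q=P[k][:,:2]; print(len(Q),Q.min(0),Q.max(0))
res=[]
for a in np.arange(0,90,2):
    c,s_=np.cos(np.radians(a)),np.sin(np.radians(a)); best=9
    for cx in np.arange(.6015,.6046,.0005):
        for cy in np.arange(.2063,.2094,.0005):
            X=(Q-[cx,cy])@np.array([[c,-s_],[s_,c]]); e=np.mean(np.minimum(abs(np.abs(X).max(1)-.007),.003)); 
            if e<best: best,b=e,(cx,cy)
    res.append((best,a,b))
for r in sorted(res)[:6]: print(r)
# hole angle: ledge z (20mm up +3): plane .023
d=np.load("w14.npz"); st=observe(); s=snapshot("wrist")
u,v=np.round(toimg(s,st,[.6166,-.2386,.023])).astype(int); g=cv2.cvtColor(s["img"],cv2.COLOR_RGB2GRAY)
pts=np.array([[323-60+320/6,184-50+338/6],[323-60+415/6,184-50+322/6],[323-60+308/6,134+250/6]])
X=onplane(s,st,pts,.023); print(X, np.degrees(np.arctan2(*(X[0]-X[1])[[0,1]])), np.degrees(np.arctan2(*(X[2]-X[0])[[1,0]])))
print(np.linalg.norm(X[0]-X[1]))
```

```text
130 [0.60218012 0.19794032] [0.6126192  0.21752127]
(np.float64(0.00013014539672520563), np.int64(44), (np.float64(0.6024999999999999), np.float64(0.2078)))
(np.float64(0.0001578768504863319), np.int64(46), (np.float64(0.6024999999999999), np.float64(0.2078)))
(np.float64(0.00017564629233723876), np.int64(42), (np.float64(0.6024999999999999), np.float64(0.2078)))
(np.float64(0.0002559135582103699), np.int64(48), (np.float64(0.6024999999999999), np.float64(0.2078)))
(np.float64(0.0002573983191658174), np.int64(40), (np.float64(0.6024999999999999), np.float64(0.2078)))
(np.float64(0.0003544280172756441), np.int64(38), (np.float64(0.6024999999999999), np.float64(0.2078)))
[[ 0.60789959 -0.23274484  0.023     ]
 [ 0.61036628 -0.24691729  0.023     ]
 [ 0.62133649 -0.23104808  0.023     ]] -9.873330757382991 7.196977279893045
0.014385508177147155
```

Emit:
jog_arm(deltas=[[[-0.2, 0.2, 0.017, 0.3, 0], [-0.2, 0.22, 0, 0.8, 0], [-0.2, 0, 0, 1, 0], [-0.2, 0, 0, 1, 0], [-0.2, 0, 0, 0.7, 0], [-0.2, 0, 0, 0.3, 0], [-0.2, 0, 0, 0.1, 0], [-0.2, 0, 0, 0, 0], [-0.2, 0, 0, 0, 0], [-0.2, 0, 0, 0, 0]]])

```text
t: 30.15
ee_pos: [0.6169, -0.2392, -0.019]
ee_rot: [[1.0, -0.001, 0.002], [-0.001, -1.0, -0.001], [0.002, 0.001, -1.0]]
force: [0.6, 0.3, -0.3]
opening: 0.597
finger_force: 0.0
```

Emit:
jog_arm(deltas=[[[-0.2, -0.02, -0.05, 0.08, 0], [-0.2, 0, 0, 0, 0], [1, 0, 0, 0, 0], [1, 0, 0, 0, 0], [1, 0, 0, 0, 0], [1, 0, 0, 0, 0], [1, 0, 0, 0, 0]]])

```text
t: 30.85
ee_pos: [0.6151, -0.2371, -0.0231]
ee_rot: [[1.0, -0.001, -0.0], [-0.001, -1.0, -0.0], [-0.0, 0.0, -1.0]]
force: [-0.6, 0.5, -0.3]
opening: 0.406
finger_force: 30.0
```

Emit:
jog_arm(deltas=[[[1, 0, 0, -0.3, 0], [1, 0, 0, -0.8, 0], [1, 0, 0, -1, 0], [1, 0, -0.4, -1, 0], [1, 0, -0.8, -1, 0], [1, 0, -1, -1, 0], [1, 0, -1, -0.8, 0], [1, 0, -1, -0.5, 0], [1, 0, -1, -0.2, 0], [1, 0, -1, 0, 0]]])

```text
t: 31.85
ee_pos: [0.6162, -0.0501, 0.1776]
ee_rot: [[1.0, -0.001, 0.004], [-0.001, -1.0, -0.001], [0.004, 0.001, -1.0]]
force: [0.6, 0.8, -0.9]
opening: 0.402
finger_force: 30.0
```

Emit:
jog_arm(deltas=[[[1, -0.05, -1, 0, 0], [1, -0.05, -1, 0, 0], [1, -0.05, -1, 0, 0], [1, -0.05, -1, 0, 0], [1, -0.05, -1, 0, 0], [1, -0.05, -1, 0, 0], [1, -0.05, -1, 0, 0], [1, -0.05, -0.8, 0, 0], [1, 0, -0.4, 0, 0], [1, 0, -0.1, 0, 0]]])

```text
t: 32.85
ee_pos: [0.6034, 0.1989, 0.1752]
ee_rot: [[1.0, 0.0, 0.0], [0.0, -1.0, 0.0], [0.0, -0.0, -1.0]]
force: [0.4, 0.8, -1.8]
opening: 0.401
finger_force: 30.0
```

Emit:
jog_arm(deltas=[[[1, 0, 0, 0, 0], [1, 0, 0, 0, 0]]])

```text
t: 33.05
ee_pos: [0.6038, 0.1967, 0.1749]
ee_rot: [[1.0, -0.002, 0.0], [-0.002, -1.0, -0.0], [0.0, 0.0, -1.0]]
force: [-0.4, 0.2, -1.1]
opening: 0.401
finger_force: 30.0
```

Emit:
jog_arm(deltas=[[[1, -0.07, -0.39, 0, 0], [1, 0, 0, 0.1, -1], [1, 0, 0, 0.1, -1], [1, 0, 0, 0.1, -1], [1, 0, 0, 0.1, -1], [1, 0, 0, 0, -1], [1, 0, 0, 0, -1], [1, 0, 0, 0, 0], [1, 0, 0, 0, 0], [1, 0, 0, 0, 0]]])

```text
t: 34.05
ee_pos: [0.6015, 0.2096, 0.163]
ee_rot: [[0.915, 0.404, 0.0], [0.404, -0.915, 0.0], [0.0, -0.0, -1.0]]
force: [0.2, -0.1, -0.5]
opening: 0.405
finger_force: 30.0
```

Run:
```python
from h import *
st,s,W,T=look("w15"); print(np.round(st["ee_rot"],3),st["joints"]); h=W[...,2]
m=(abs(T[...,1]-.001)<.0165)&(abs(T[...,0])<.025)&(abs(T[...,2]+.066)<.004); P=T[m]; print("rim z",np.median(P[:,2]),len(P))
k=abs(P[:,1]-.0011)<.003; print("rim x",P[k,0].min(),P[k,0].max())
P=W.reshape(-1,3)
for a,b in [(.1385,.1465),(.146,.158)]:
    k=(np.hypot(P[:,0]-.6027,P[:,1]-.2078)<.024)&(P[:,2]>a)&(P[:,2]<b); Q=T.reshape(-1,3)[k]; print(a,k.sum(),Q.min(0),Q.max(0))
    Qw=P[k]; 
# washer top: outer edge circle fit
k=(np.hypot(P[:,0]-.6027,P[:,1]-.2078)<.024)&(P[:,2]>.1395)&(P[:,2]<.1455); Q=T.reshape(-1,3)[k]
hi=Q[Q[:,0]>0]; 
from scipy.optimize import least_squares
# per-y-bin max x
b=np.arange(-.014,.0165,.002); pts=[]
for y0 in b:
    q=hi[abs(hi[:,1]-y0)<.001]
    if len(q): pts.append((q[:,0].max(),y0))
pts=np.array(pts); r=least_squares(lambda c:np.hypot(pts[:,0]-c[0],pts[:,1]-c[1])-.0192,[0,.001]); print("washer centre tool",r.x,r.fun.std())
```

```text
34.05 [0.60154066 0.20957525 0.16295393] [ 0.24 -0.05 -0.51]
[[ 0.915  0.404  0.   ]
 [ 0.404 -0.915  0.   ]
 [ 0.    -0.    -1.   ]] [2.54755332e-01 2.38891349e-01 1.40364233e+00 4.31370534e-05
 1.49896017e+00 1.40966859e+00]
rim z -0.06494065671437291 2671
rim x -0.017864198921117534 0.01984633237089385
0.1385 683 [ 1.66243375e-05 -1.67999664e-02  1.92566553e-02] [0.01958635 0.02151595 0.02433091]Traceback (most recent call last):
  File "<stdin>", line 7, in <module>
    return umr_minimum(a, axis, None, out, keepdims, initial, where)
ValueError: zero-size array to reduction operation minimum which has no identity
```

Emit:
jog_arm(deltas=[[[1, -0.013, 0.04, 0.15, 0], [1, 0, 0, 0.15, 0], [1, 0, 0, 0.08, 0], [1, 0, 0, 0.04, 0], [1, 0, 0, 0.03, 0], [1, 0, 0, 0.03, 0], [1, 0, 0, 0.03, 0], [1, 0, 0, 0.03, 0], [1, 0, 0, 0.03, 0]]])

```text
t: 35.0
ee_pos: [0.6017, 0.2084, 0.1458]
ee_rot: [[0.914, 0.406, 0.0], [0.406, -0.914, 0.0], [0.0, 0.0, -1.0]]
force: [0.4, -0.3, -0.3]
opening: 0.402
finger_force: 30.0
```

Emit:
jog_arm(deltas=[[[1, 0, 0, 0.03, 0], [1, 0, 0, 0.03, 0], [1, 0, 0, 0.03, 0], [1, 0, 0, 0.03, 0], [1, 0, 0, 0.03, 0], [1, 0, 0, 0.03, 0]]])

```text
t: 35.6
ee_pos: [0.6016, 0.2083, 0.1403]
ee_rot: [[0.914, 0.406, -0.0], [0.406, -0.914, 0.0], [-0.0, -0.0, -1.0]]
force: [0.9, -0.6, -0.5]
opening: 0.404
finger_force: 30.0
```

Emit:
jog_arm(deltas=[[[1, 0, 0, 0.03, 0], [1, 0, 0, 0.03, 0], [1, 0, 0, 0.03, 0], [1, 0, 0, 0.03, 0], [1, 0, 0, 0.02, 0]]])

```text
t: 36.1
ee_pos: [0.6016, 0.2083, 0.1361]
ee_rot: [[0.914, 0.406, -0.0], [0.406, -0.914, 0.0], [-0.0, -0.0, -1.0]]
force: [-0.2, -0.7, -1.1]
opening: 0.405
finger_force: 30.0
```

Emit:
jog_arm(deltas=[[[1, 0, 0, 0.03, 0], [1, 0, 0, 0.02, 0], [1, 0, 0, 0.02, 0], [1, 0, 0, 0.01, 0], [1, 0, 0, 0, 0]]])

```text
t: 36.6
ee_pos: [0.6016, 0.2084, 0.1338]
ee_rot: [[0.914, 0.406, 0.0], [0.406, -0.914, 0.0], [0.0, -0.0, -1.0]]
force: [0.2, -0.3, 0.7]
opening: 0.403
finger_force: 30.0
```

Emit:
jog_arm(deltas=[[[1, 0, 0, 0.015, 0], [1, 0, 0, 0.01, 0], [1, 0, 0, 0, 0]]])

```text
t: 36.9
ee_pos: [0.6018, 0.2084, 0.1334]
ee_rot: [[0.914, 0.406, 0.001], [0.406, -0.914, 0.0], [0.001, 0.0, -1.0]]
force: [-0.5, -1.6, 2.7]
opening: 0.405
finger_force: 30.0
```

Emit:
jog_arm(deltas=[[[1, 0, 0, 0.01, -0.4], [1, 0, 0, 0, -0.4], [1, 0, 0, 0, -0.4], [1, 0, 0, 0, -0.4]]])

```text
t: 37.3
ee_pos: [0.6015, 0.2082, 0.1324]
ee_rot: [[0.862, 0.507, -0.0], [0.507, -0.862, -0.0], [-0.0, 0.0, -1.0]]
force: [1.6, -0.1, 0.4]
opening: 0.401
finger_force: 30.0
```

The height fell and the force vanished at about 30° of turn, so the squares match. I turn a little further to centre, then go down.

Emit:
jog_arm(deltas=[[[1, 0, 0, 0.02, -0.4], [1, 0, 0, 0.02, -0.4], [1, 0, 0, 0.02, 0], [1, 0, 0, 0.02, 0]]])

```text
t: 37.7
ee_pos: [0.6016, 0.2083, 0.1301]
ee_rot: [[0.834, 0.552, -0.0], [0.552, -0.834, -0.0], [-0.0, -0.0, -1.0]]
force: [0.7, -0.1, -1.2]
opening: 0.402
finger_force: 30.0
```

Emit:
jog_arm(deltas=[[[1, 0, 0, 0.03, 0], [1, 0, 0, 0.03, 0], [1, 0, 0, 0.03, 0], [1, 0, 0, 0.03, 0], [1, 0, 0, 0.03, 0], [1, 0, 0, 0.03, 0]]])

```text
t: 38.3
ee_pos: [0.6016, 0.2084, 0.1248]
ee_rot: [[0.834, 0.552, -0.0], [0.552, -0.834, 0.0], [-0.0, -0.0, -1.0]]
force: [0.3, 0.2, -0.9]
opening: 0.404
finger_force: 30.0
```

Emit:
jog_arm(deltas=[[[1, 0, 0, 0.03, 0], [1, 0, 0, 0.03, 0], [1, 0, 0, 0.03, 0], [1, 0, 0, 0.03, 0], [1, 0, 0, 0.03, 0], [1, 0, 0, 0.02, 0], [1, 0, 0, 0.02, 0]]])

```text
t: 39.0
ee_pos: [0.6016, 0.2083, 0.1192]
ee_rot: [[0.834, 0.552, -0.0], [0.552, -0.834, 0.0], [-0.0, -0.0, -1.0]]
force: [0.9, 0.7, -0.3]
opening: 0.405
finger_force: 30.0
```

Emit:
jog_arm(deltas=[[[1, 0, 0, 0.02, 0], [1, 0, 0, 0.02, 0], [1, 0, 0, 0.015, 0], [1, 0, 0, 0.01, 0], [1, 0, 0, 0, 0]]])

```text
t: 39.5
ee_pos: [0.6016, 0.2083, 0.1172]
ee_rot: [[0.834, 0.552, -0.0], [0.552, -0.834, 0.0], [-0.0, -0.0, -1.0]]
force: [0.2, 0.2, -1.4]
opening: 0.406
finger_force: 30.0
```

Emit:
jog_arm(deltas=[[[1, 0, 0, 0.015, 0], [1, 0, 0, 0.015, 0], [1, 0, 0, 0, 0]]])

```text
t: 39.8
ee_pos: [0.6018, 0.2084, 0.1169]
ee_rot: [[0.834, 0.553, 0.0], [0.553, -0.834, 0.0], [0.0, 0.0, -1.0]]
force: [-1.2, 0.1, 1.9]
opening: 0.403
finger_force: 30.0
```

Home at exactly the predicted height, with 2 N on it. Releasing and lifting clear.

Emit:
jog_arm(deltas=[[[-0.2, 0, 0, 0, 0], [-0.2, 0, 0, 0, 0], [-0.2, 0, 0, 0, 0], [-0.2, 0, 0, 0, 0], [-0.2, 0, 0, -0.3, 0], [-0.2, 0, 0, -0.7, 0], [-0.2, 0, 0, -1, 0], [-0.2, 0, 0, -1, 0], [-0.2, 0, 0, -0.5, 0], [-0.2, 0, 0, 0, 0]]])

```text
t: 40.8
ee_pos: [0.6034, 0.2088, 0.2251]
ee_rot: [[0.834, 0.552, 0.006], [0.552, -0.834, 0.001], [0.005, 0.002, -1.0]]
force: [0.1, 0.5, -0.2]
opening: 0.598
finger_force: 0.0
```

Run:
```python
from h import *
st,s,W,T=look("w16"); print(st["opening"]); P=W.reshape(-1,3)
for a,b in [(.144,.152),(.178,.188),(.168,.176)]:
    k=(np.hypot(P[:,0]-.6027,P[:,1]-.2078)<.027)&(P[:,2]>a)&(P[:,2]<b); Q=P[k]; print(a,k.sum(),*( [np.round(Q.min(0),4),np.round(Q.max(0),4),np.median(Q[:,2])] if k.any() else []))
```

```text
40.8 [0.60337216 0.20878628 0.22505568] [ 0.11  0.52 -0.24]
0.5982056629420253
0.144 544 [0.5843 0.1852 0.1441] [0.6265 0.2317 0.1518] 0.14697001986241703
0.178 1072 [0.584  0.1898 0.1781] [0.6215 0.227  0.184 ] 0.1818437330897072
0.168 409 [0.5906 0.1961 0.168 ] [0.6215 0.227  0.176 ] 0.17153908401428086
```

```bash
python3 -c "
from cell import ctrl; print(ctrl.close_job())"
```

```text
the job is handed in; nothing more can be done
None
```

The spacer, washer and bushing are stacked on the shaft, with the bushing dropped over the square and home on the washer; everything is released and the job was handed in at about 41 s, with no verdict shown.

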